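Check a sawn stone block under the dial comparator on two sides

TASK

Take the square stone block out of the blue tray and, on the granite comparator stand, slide its one-notch side squarely and fully home against the bent back stop, centred under the gauge so that the roller rides up onto its top, and hold it there flat for about a second while the needle settles. Then draw it clear of the roller, give it a quarter turn and slide the two-notch side home in the same way; leave it standing there flat, let go. Set the block down and push it home gently, keep the gripper and arm off the gauge, its arm and column, and leave the other specimens, tools and glassware where they are.

Things in the scene. Friction and masses are not known exactly. Their poses are not given: they have to be found in the camera images.
- block: Square sawn slab of buff stone, 64 x 64 x 40 mm high, 0.39 kg, flat in the blue tray. Origin: centre of its underside; z up. Sides are tallied by upright saw notches (6 mm wide, 5 deep, full height, seen from above): one in the +x side (at y=+15), two in the -y side (at x=-21, -9); the others are plain. The one-notch side starts turned roughly away from the robot (within 50 degrees).
- side1 (a point): Middle of the lower edge of the block's one-notch side (32 mm from the block's origin along its +x). Axes as the block's.
- side2 (a point): Middle of the lower edge of the block's two-notch side (32 mm from the block's origin along its -y). Axes as the block's. A quarter turn anticlockwise, seen from above, brings it to where side1 was.
- stand: Dial comparator stand, fixed: black granite base 320 (x) x 220 (y) mm, flat top 50 mm above the origin (centre of its underside). +x points to its back, where the column (28 mm thick, 265 tall) stands at x = 118 mm; the front half (x from -160 to 0 mm) is open and free for turning the block.
- stop (a point): Middle of the front face of the back stop, at the level of the granite top. The stop is a bent steel angle, 80 mm wide and 25 high; its upright face looks to the stand's -x (the front). Axes as the stand's: +x runs into the stop. When home, the middle of the block's side (point side1 or side2) is at this point, within 10 mm sideways.
- gauge_head: Column, arm and dial gauge (origin and axes of the stand). Over the block's place: arm boss, 32 mm across, centred 14 mm in front of the stop face, underside 65 mm over the granite, black knob out to 37 mm on its -y side; dial above, 58 mm across, 22 thick, 87 to 145 mm over the granite. So hold the block near its front, the tool leaning back to the stand's front about 30 degrees. Do not touch.
- roller_line (a point): Lowest point of the gauge's roller when the plunger is at rest: 14 mm in front of the stop's face, on its centre line, 37 mm above the granite.
- plunger (a joint): Travel of the dial gauge's plunger in m: 0 at rest (lowest), upwards positive, at most 0.010. It carries a roller 16 mm across, 11 wide, under a weak spring (1.5 N at rest, +0.1 N per mm). The block is 3 mm higher than the resting roller: slid in along the granite from the front it lifts it to 0.003, against 2 to 4 N on the way.
- tray: Blue plastic sample tray, fixed, 178 (x) x 338 (y) mm, floor 4 mm thick, rim 18 mm high. Three specimens stand in it side by side about 105 mm apart, in any order. Origin: centre of its underside.
- core: Grey stone core standing in the tray, 40 mm across, 50 mm high; a bystander. Origin: centre of its underside.
- offcut: Reddish stone offcut in the tray, 52 x 40 x 26 mm; a bystander. Origin: centre of its underside.
- gauge_block: Steel setting block standing on the granite near its left (+y) edge beside the gauge, 35 x 9 x 30 mm high; a bystander. Origin: centre of its underside.
- caliper: Caliper lying on the table, 210 mm long; a bystander.
- brush: Wooden dust brush lying on the table, about 230 mm long; a bystander.
- wash_bottle: White plastic bottle on the table, 60 mm across, 150 mm high; a bystander.
- beaker: Glass beaker on the table, 70 mm across, 85 mm high; a bystander.
- gauge_case: Flat wooden gauge case on the table, 120 x 85 x 34 mm; a bystander.
Things that resemble listed ones, but are neither listed nor needed, are in the scene too. What is shaped like the block but black, green or yellow is not meant.

How it is judged:
By the outcome, as a careful person would: the job done as asked, in the order asked, and still so for the second after the job is handed in, with the robot touching nothing.
It also fails if it takes over 64 s, if anything falls off the work surface, if the arm or the gripper's body presses on something with over 40 N, if the wrist force passes 120 N, or if a joint passes its speed limit or range.

ROBOT

A 6-joint arm with a two-finger parallel gripper is mounted at the origin on the work surface. World frame = base frame: x ahead of the robot, y to its left, z up, the work surface at z = 0. Lengths are in m, angles in rad, forces in N, time in s.
With the tool pointing down it reaches from about 0.425 to 0.95 m from the base axis. Payload 3.5 kg.
Tool frame: the origin (TCP) lies at the very end of the fingers, on their centre line; the grasp point (between the pads) lies behind it (ctrl.grasp_offset is the z of the grasp point in the tool frame, in m); z points along the fingers, x is the direction in which the jaws open and shut, and the axes are right-handed (so a half turn about z gives the same grasp; the last joint's range is limited). The gripper opens to 85 mm and grips with 20 to 120 N. Pads are 22 mm wide; open, the fingers measure 114 mm over their backs; the gripper's body (76 mm by 85 mm) begins 54 mm behind the grasp point. The pads swing forward as they close: fully open they stand 13 mm farther back than shut.
Start: joints at [-0.15, 0.286, 1.577, -0, 1.279, -0.15], TCP at [0.675, 0, 0.194] pointing down, gripper open.
Joint ranges: [-2.77, 2.77], [-0.9, 2.22], [0.21, 2.48], [-1.53, 4.67], [0.24, 2.81], [-2.84, 2.84]. Speed limits (rad/s): [2.79, 2.79, 3.14, 3.14, 3.14, 3.14].

INTERFACE

Orientations are given as a unit quaternion [x, y, z, w].
In Python, from plant import ctrl gives the robot as it stands.
- The arm moves only by the shell command python3 -m jog 'ROWS' [FORCE]. ROWS is JSON, a list of rows, each an object with "grip": the closure, from 0 (fully open) to 1 (shut); "xyz": the shift along the tool's x, y, z in m, a list of three; "dr": the turn, a rotation vector about the tool's x, y, z in rad, a list of three. A call has 1 to 12 rows; each row is the pose to reach, as a shift and turn from the pose commanded when the call began, along the tool's axes at that moment; what a row does not reach only later rows make up. A row lasts 1/12 s, in which the tool goes at most 41.7 mm and 7.16 degrees, less where a joint would pass 70% of its speed; a pose out of reach is approached as far as the arm can. A call with a gripper value outside its range is refused whole. The fingers move at their own pace and stop on an object; FORCE is the grip in N (left out, the last holds). Time passes only in rows, so rows that repeat a pose let the fingers close. It gives the time, the measured TCP pose, the force and the opening at its end, in the units of the state.
- ctrl.get_state(): the state, without advancing time (a new reading comes with each control period).
- ctrl.read_camera(name): name is "scene" or "side" or "wrist"; returns the picture (384x512x3 uint8, red, green, blue); there is no depth.
- ctrl.get_calibration(name): a dict with "mtx" (3x3 intrinsics, pixels), "R" (3x3) and "t" (3): a world point X has camera coordinates R X + t; the wrist camera has in their place "hand_eye" (4x4, takes a point from camera to tool coordinates, whose origin is the TCP and whose axes are the tool frame's). Camera axes: x right, y down, z forward; pixel columns grow to the right and rows downward; lengths in m; the calibration is good to about 2 mm. A picture is of the moment at which its call begins: read the wrist's pose just before it. get_calibration takes no time and is no camera call.
- ctrl.sign_off(): hands the job in, once; it reports no verdict.
The state is a dict: "time": time; "qpos": joint angles; "dq": joint speeds; "joint_efforts": joint torques, N m; "eef_pos": TCP position; "tcp_rot": TCP orientation; "contact_force": force on the tool from outside, world axes, zero at the start; "wrist_torque": the same for the moment, N m; "opening": opening from 0.0 (shut) to 1.0 (fully open).
Only numpy, scipy, OpenCV 4.12 (cv2) and the standard library are available. Lean on these libraries where they do the work, as an engineer would, in place of code of your own. Each camera call takes 0.05 s, during which the arm holds its last target.

## Working session

There is one attempt and no reset: what is moved stays moved. The work goes in short steps, Python scripts to look and compute and a shell command to move; the robot and the scene stay as the last step left them, time stands still between calls to the robot, and variables do not carry over. Pictures are saved under pics/ and viewed, and the job is handed in when it is done.

```bash
ls; mkdir -p pics
python3 - <<'E'
from plant import ctrl
import cv2
for n in ["scene","side","wrist"]:
    s=ctrl.get_state()
    im=ctrl.read_camera(n); cv2.imwrite(f"pics/{n}0.png",im[:,:,::-1])
    c=ctrl.get_calibration(n); print(n,{k:v.round(4).tolist() if hasattr(v,'round') else v for k,v in c.items()})
print(s, ctrl.grasp_offset)
E
```

```text
pics
scene {'mtx': [[415.3441, 0.0, 260.6258], [0.0, 415.3441, 200.5651], [0.0, 0.0, 1.0]], 'R': [[0.0913, 0.9957, 0.0131], [0.7852, -0.0639, -0.6159], [-0.6125, 0.0665, -0.7877]], 't': [-0.0007, -0.3085, 1.4259]}
side {'mtx': [[383.0081, 0.0, 257.8219], [0.0, 383.0081, 188.9862], [0.0, 0.0, 1.0]], 'R': [[0.7663, -0.6425, -0.0038], [-0.4279, -0.506, -0.7489], [0.4792, 0.5755, -0.6626]], 't': [-0.3634, 0.2547, 0.895]}
wrist {'mtx': [[264.4659, 0.0, 257.8297], [0.0, 264.4659, 192.0819], [0.0, 0.0, 1.0]], 'hand_eye': [[1.0, -0.0004, 0.0002, 0.0001], [0.0003, 0.965, 0.2621, -0.0667], [-0.0003, -0.2621, 0.965, -0.1798], [0.0, 0.0, 0.0, 1.0]]}
{'time': 0.1, 'qpos': array([-1.50011412e-01,  2.87111769e-01,  1.57804998e+00, -2.92398493e-05,
        1.27863419e+00, -1.49958205e-01]), 'dq': array([-0.00074185, -0.00263173, -0.00200483,  0.00044675,  0.00016723,
        0.00069809]), 'joint_efforts': array([ 1.14915063e-03, -4.07295120e+01, -2.93698221e+01, -1.06323112e-04,
        3.42678482e-03, -4.41654265e-06]), 'eef_pos': array([6.74306962e-01, 1.18518474e-04, 1.92551987e-01]), 'tcp_rot': array([ 9.99999393e-01, -2.23773610e-05, -1.09136190e-03, -1.50771617e-04]), 'contact_force': array([ 0.42346776, -0.81716613,  0.02931872]), 'wrist_torque': array([ 0.0839309 , -0.02060919, -0.06463856]), 'opening': 1.0007229741698287} -0.0187
```

View pics/scene0.png

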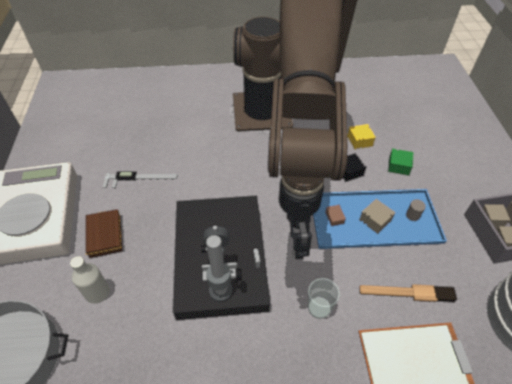

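View pics/side0.png

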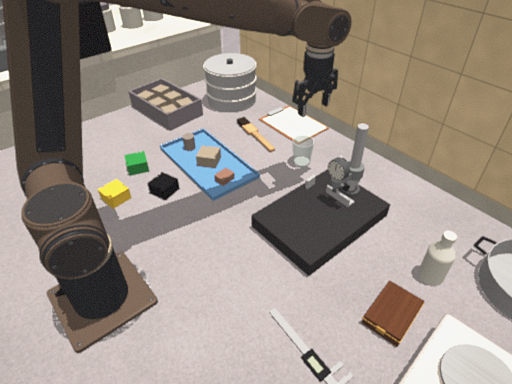

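View pics/wrist0.png

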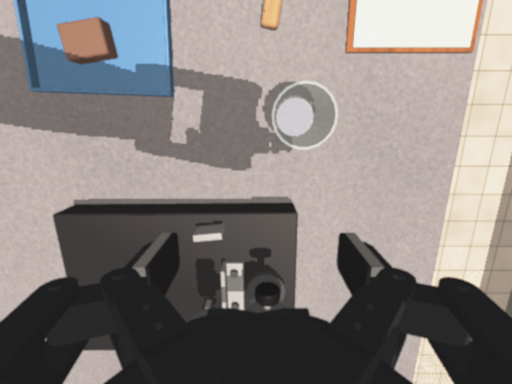

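Run:
```python
import cv2,numpy as np
a=cv2.imread("pics/scene0.png")
c1=cv2.resize(a[185:255,310:450],None,fx=5,fy=5,interpolation=cv2.INTER_CUBIC)
cv2.imwrite("pics/c1.png",c1)
c2=cv2.resize(a[190:330,165:285],None,fx=4.2,fy=4.2,interpolation=cv2.INTER_CUBIC)
cv2.imwrite("pics/c2.png",c2)
b=cv2.imread("pics/side0.png")
c3=cv2.resize(b[110:280,240:400],None,fx=3.5,fy=3.5,interpolation=cv2.INTER_CUBIC)
cv2.imwrite("pics/c3.png",c3)
```

```text
(no output)
```

View pics/c1.png

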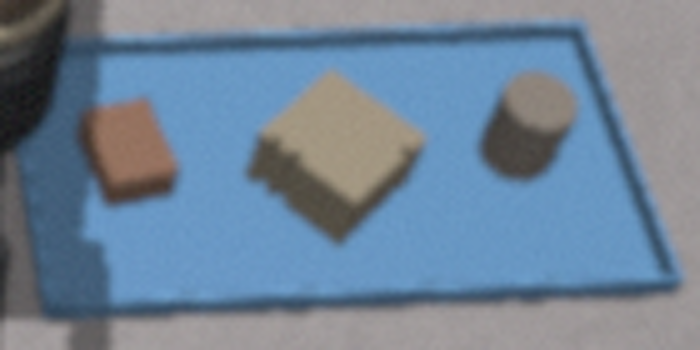

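View pics/c2.png

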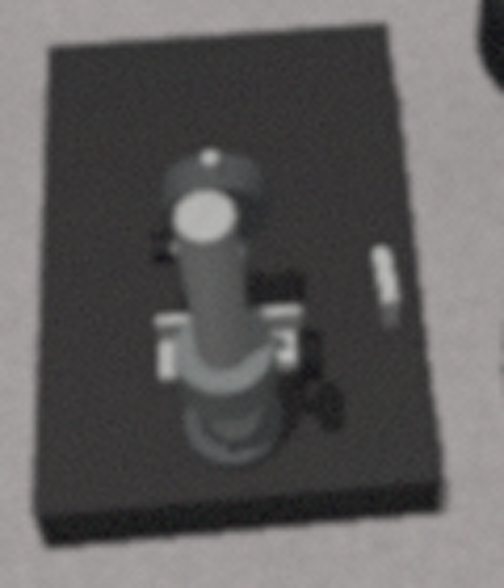

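View pics/c3.png

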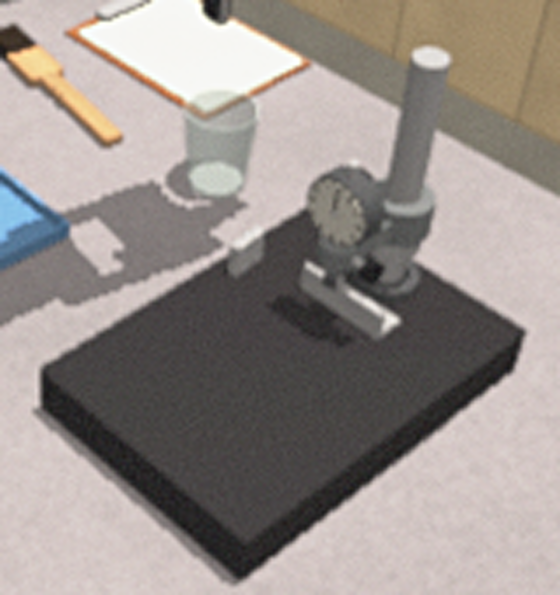

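```bash
cat > h.py <<'E'
import numpy as np,cv2
from plant import ctrl
from scipy.spatial.transform import Rotation as R
def pose():
    s=ctrl.get_state(); T=np.eye(4); T[:3,:3]=R.from_quat(s['tcp_rot']).as_matrix(); T[:3,3]=s['eef_pos']; return T,s
def cam(name,T=None):
    c=ctrl.get_calibration(name); K=np.array(c['mtx'])
    if name=='wrist':
        M=np.linalg.inv(T@np.array(c['hand_eye'])); return K,M[:3,:3],M[:3,3]
    return K,np.array(c['R']),np.array(c['t'])
def proj(C,X):
    K,r,t=C; p=(r@np.atleast_2d(X).T).T+t; p=p@K.T; return p[:,:2]/p[:,2:]
def back(C,uv,z):
    K,r,t=C; o=-r.T@t; out=[]
    for u,v in np.atleast_2d(uv):
        d=r.T@np.linalg.solve(K,[u,v,1]); out.append(o+d*(z-o[2])/d[2])
    return np.array(out)
def uncrop(p,off,s): return (np.array(p,float)+.5)/s-.5+np.array(off)
def snap(name,f,scale=1.5,box=None):
    T,s=pose(); im=ctrl.read_camera(name)[:,:,::-1].copy(); cv2.imwrite(f"pics/{f}_raw.png",im)
    if box: u0,v0,u1,v1=box; im=im[v0:v1,u0:u1]
    cv2.imwrite(f"pics/{f}.png",cv2.resize(im,None,fx=scale,fy=scale,interpolation=cv2.INTER_CUBIC)); np.save(f"pics/{f}.npy",T); return T,s
def rel(T,P,Rt):  # shift/rotvec in tool axes from pose T to target position P, rot matrix Rt
    return T[:3,:3].T@(np.array(P)-T[:3,3]), R.from_matrix(T[:3,:3].T@Rt).as_rotvec()
E
python3 - <<'E'
from h import *
np.set_printoptions(precision=4,suppress=True)
S=cam('scene');D=cam('side')
b=back(S,uncrop([(333,70),(427,140),(352,208),(258,140)],(310,185),5),.044);print(b,b.mean(0),np.linalg.norm(np.roll(b,1,0)-b,axis=1))
for i in range(4):
    d=b[(i+1)%4]-b[i];print(np.degrees(np.arctan2(d[1],d[0])))
s=back(S,uncrop([(50,47),(386,25),(441,485),(37,513)],(165,190),4.2),.05);print(s,s.mean(0),np.linalg.norm(np.roll(s,1,0)-s,axis=1))
print('side stand',back(D,uncrop([(42,370),(243,545),(523,332)],(240,110),3.5),.05))
print('stop side view: top',back(D,uncrop([(303,262),(390,330)],(240,110),3.5),.075),'bottom',back(D,uncrop([(300,290),(383,337)],(240,110),3.5),.05))
E
```

```text
[[0.4431 0.2776 0.044 ]
 [0.494  0.3153 0.044 ]
 [0.5338 0.2634 0.044 ]
 [0.4866 0.225  0.044 ]] [0.4894 0.2703 0.044 ] [0.0682 0.0634 0.0655 0.0609]
36.58970328111453
-52.499537387594486
-140.88856471552472
129.57616459490316
[[ 0.4114 -0.2648  0.05  ]
 [ 0.4108 -0.0489  0.05  ]
 [ 0.7287 -0.0464  0.05  ]
 [ 0.726  -0.2615  0.05  ]] [ 0.5692 -0.1554  0.05  ] [0.3147 0.216  0.3179 0.2151]
side stand [[ 0.4071 -0.0545  0.05  ]
 [ 0.406  -0.2693  0.05  ]
 [ 0.7228 -0.2664  0.05  ]]
stop side view: top [[ 0.6298 -0.1153  0.075 ]
 [ 0.6213 -0.2119  0.075 ]] bottom [[ 0.6256 -0.1196  0.05  ]
 [ 0.6344 -0.1991  0.05  ]]
```

```bash
cat >> h.py <<'E'
def tgt(xy,zb,yaw,back=.014,h=.026,lean=30,off=.0257,retreat=0.):
    """tool pose: block origin xy, underside zb, yaw rad"""
    xb=np.array([np.cos(yaw),np.sin(yaw),0]);yb=np.array([-np.sin(yaw),np.cos(yaw),0]);l=np.radians(lean)
    x=-yb; z=np.sin(l)*xb-np.cos(l)*np.array([0,0,1]); Rt=np.c_[x,np.cross(z,x),z]
    g=np.array([xy[0],xy[1],zb+h])-back*xb
    return g+(off-retreat)*z,Rt
E
python3 - <<'E'
from h import *
np.set_printoptions(precision=4,suppress=True)
T,s=pose(); P,Rt=tgt((.489,.270),.004,np.radians(38.2),retreat=.12); print(P,rel(T,P,Rt))
E
```

```text
[0.4409 0.2322 0.1117] (array([-0.2334, -0.232 ,  0.0816]), array([0.4877, 0.2383, 0.8822]))
```

```bash
python3 -m jog '[{"grip":0,"xyz":[-0.12,-0.12,0],"dr":[0.2,0.1,0.4]},{"grip":0,"xyz":[-0.2334,-0.232,0.04],"dr":[0.4877,0.2383,0.8822]},{"grip":0,"xyz":[-0.2334,-0.232,0.04],"dr":[0.4877,0.2383,0.8822]},{"grip":0,"xyz":[-0.2334,-0.232,0.06],"dr":[0.4877,0.2383,0.8822]},{"grip":0,"xyz":[-0.2334,-0.232,0.08],"dr":[0.4877,0.2383,0.8822]},{"grip":0,"xyz":[-0.2334,-0.232,0.08],"dr":[0.4877,0.2383,0.8822]},{"grip":0,"xyz":[-0.2334,-0.232,0.08],"dr":[0.4877,0.2383,0.8822]},{"grip":0,"xyz":[-0.2334,-0.232,0.08],"dr":[0.4877,0.2383,0.8822]},{"grip":0,"xyz":[-0.2334,-0.232,0.08],"dr":[0.4877,0.2383,0.8822]},{"grip":0,"xyz":[-0.2334,-0.232,0.08],"dr":[0.4877,0.2383,0.8822]},{"grip":0,"xyz":[-0.2334,-0.232,0.08],"dr":[0.4877,0.2383,0.8822]},{"grip":0,"xyz":[-0.2334,-0.232,0.08],"dr":[0.4877,0.2383,0.8822]}]' 60
python3 - <<'E'
from h import *
np.set_printoptions(precision=4,suppress=True)
T,s=snap('wrist','w1');print(s['qpos']);P,Rt=tgt((.489,.270),.004,np.radians(38.2),retreat=.12); print(rel(T,P,Rt))
E
```

```text
time: 1.15
eef_pos: [0.4438, 0.2318, 0.116]
tcp_rot: [0.869, -0.421, 0.116, -0.234]
contact_force: [-0.2, -0.1, -0.6]
opening: 1.0
[ 0.1254 -0.3362  2.4114  0.4388  0.6488  0.7322]
(array([-0.0021,  0.004 ,  0.0027]), array([-0.0041, -0.0032,  0.0019]))
```

View pics/w1.png

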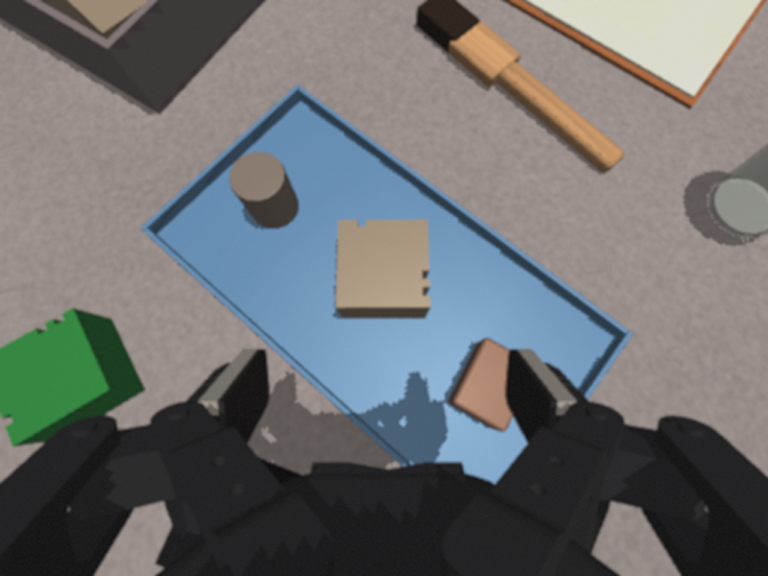

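Run:
```python
from h import *
np.set_printoptions(precision=4,suppress=True)
T=np.load('pics/w1.npy'); C=cam('wrist',T)
b=back(C,uncrop([(336.5,220.5),(428.5,219.5),(430.5,308),(335.5,308.5)],(0,0),1.5),.044)
print(b,b.mean(0),np.linalg.norm(np.roll(b,1,0)-b,axis=1))
for i,o in zip(range(4),(90,180,-90,0)):
    d=b[(i+1)%4]-b[i];print((np.degrees(np.arctan2(d[1],d[0]))+o)%360)
```

```text
[[0.49   0.3139 0.044 ]
 [0.5313 0.2628 0.044 ]
 [0.4803 0.2233 0.044 ]
 [0.4406 0.2731 0.044 ]] [0.4856 0.2683 0.044 ] [0.0641 0.0656 0.0646 0.0638]
38.96131415767765
37.81870023701987
38.53893983012122
39.476338611382424
```

Run:
```python
from h import *
np.set_printoptions(precision=4,suppress=True)
T,s=pose()
for r in (.05,0): P,Rt=tgt((.4865,.2687),.004,np.radians(38.6),retreat=r); print(P,rel(T,P,Rt))
```

```text
[0.4661 0.2524 0.051 ] (array([-0.0031,  0.0069,  0.0713]), array([-0.0042, -0.007 , -0.0048]))
[0.4856 0.268  0.0077] (array([-0.0034,  0.0071,  0.1213]), array([-0.0042, -0.007 , -0.0048]))
```

```bash
python3 -m jog '[{"grip":0,"xyz":[-0.003,0.007,0.03],"dr":[-0.004,-0.007,-0.005]},{"grip":0,"xyz":[-0.003,0.007,0.06],"dr":[-0.004,-0.007,-0.005]},{"grip":0,"xyz":[-0.003,0.007,0.085],"dr":[-0.004,-0.007,-0.005]},{"grip":0,"xyz":[-0.003,0.007,0.1],"dr":[-0.004,-0.007,-0.005]},{"grip":0,"xyz":[-0.003,0.007,0.11],"dr":[-0.004,-0.007,-0.005]},{"grip":0,"xyz":[-0.003,0.007,0.118],"dr":[-0.004,-0.007,-0.005]},{"grip":0,"xyz":[-0.003,0.007,0.118],"dr":[-0.004,-0.007,-0.005]}]' 60
python3 - <<'E'
from h import *
np.set_printoptions(precision=4,suppress=True)
T,s=snap('wrist','w2');snap('side','s2',4,(150,100,280,220));P,Rt=tgt((.4865,.2687),.004,np.radians(38.6)); print(rel(T,P,Rt))
E
```

```text
time: 1.78
eef_pos: [0.4837, 0.2666, 0.0075]
tcp_rot: [0.871, -0.42, 0.11, -0.232]
contact_force: [0.8, 0.1, -0.4]
opening: 1.0
(array([ 0.0001, -0.0022,  0.001 ]), array([ 0.0036,  0.002 , -0.0016]))
```

View pics/w2.png

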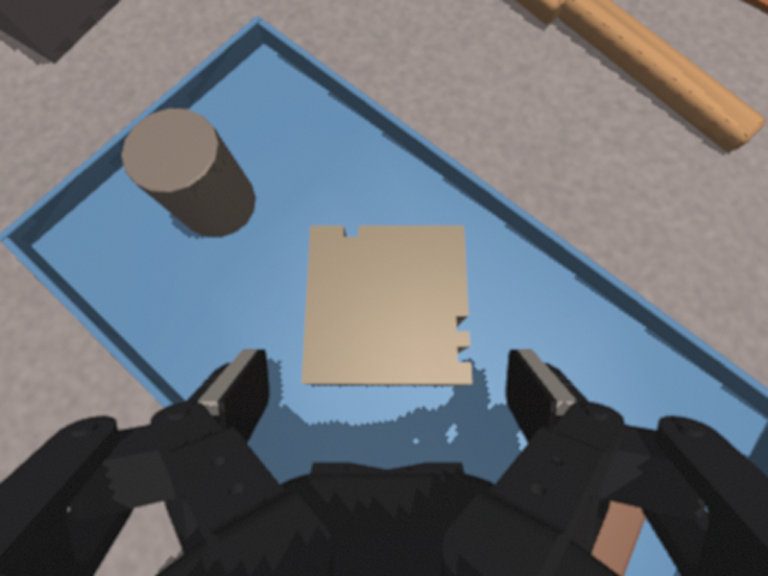

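View pics/s2.png

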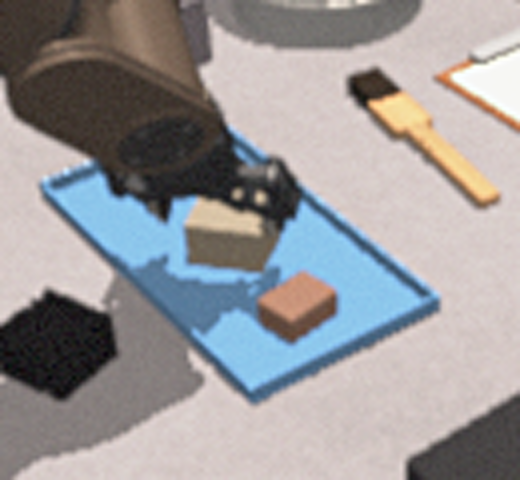

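```bash
python3 -m jog '[{"grip":0.4,"xyz":[0,-0.002,0.001],"dr":[0,0,0]},{"grip":0.6,"xyz":[0,-0.002,0.001],"dr":[0,0,0]},{"grip":0.8,"xyz":[0,-0.002,0.001],"dr":[0,0,0]},{"grip":0.8,"xyz":[0,-0.002,0.001],"dr":[0,0,0]},{"grip":0.8,"xyz":[0,-0.002,0.001],"dr":[0,0,0]},{"grip":0.8,"xyz":[0,-0.002,0.001],"dr":[0,0,0]}]' 60
python3 - <<'E'
from h import *
np.set_printoptions(precision=4,suppress=True)
T,s=snap('wrist','w3');snap('side','s3',4,(150,100,280,220));print(s['opening'],s['contact_force'])
E
```

```text
time: 2.38
eef_pos: [0.498, 0.2677, 0.0207]
tcp_rot: [0.867, -0.42, 0.125, -0.239]
contact_force: [3.7, -14.2, 23.8]
opening: 0.212
0.21184739858836682 [  3.6833 -14.1549  23.8214]
```

View pics/w3.png

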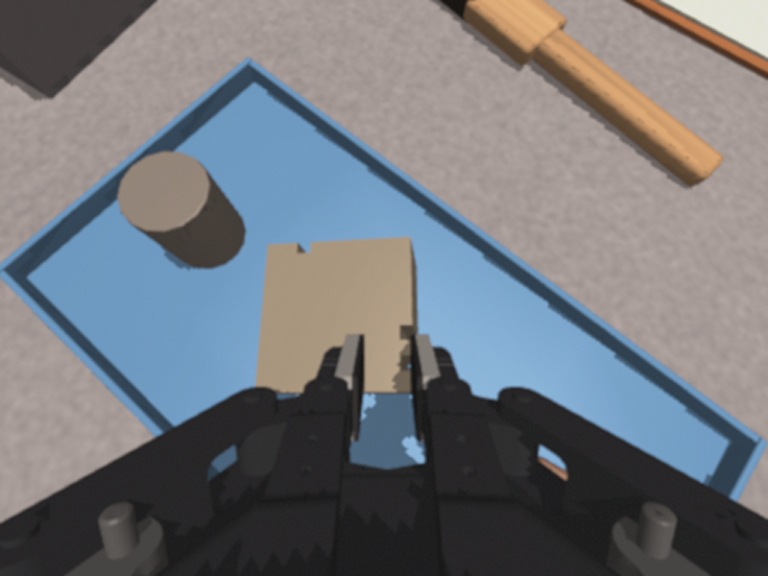

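View pics/s3.png

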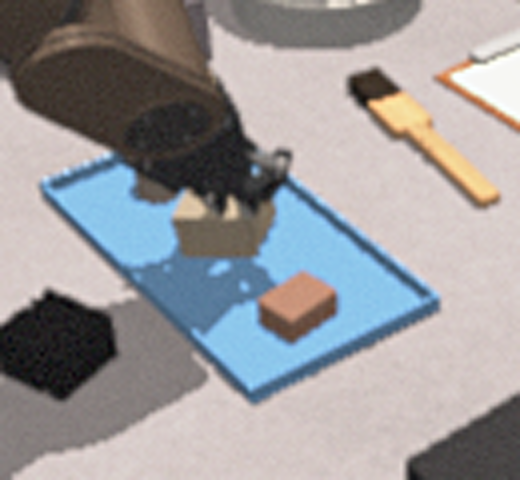

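```bash
python3 -m jog '[{"grip":0.4,"xyz":[0,0,0],"dr":[0,0,0]},{"grip":0,"xyz":[0,0,-0.002],"dr":[0,0,0]},{"grip":0,"xyz":[0,0,-0.005],"dr":[0,0,0]},{"grip":0,"xyz":[0,0,-0.02],"dr":[0,0,0]},{"grip":0,"xyz":[0,0,-0.05],"dr":[0,0,0]},{"grip":0,"xyz":[0,0,-0.05],"dr":[0,0,0]}]' 60
python3 - <<'E'
from h import *
np.set_printoptions(precision=4,suppress=True)
T,s=snap('wrist','w4');snap('side','s4',4,(150,100,280,220));print(s['opening'],s['contact_force'],s['qpos'])
E
```

```text
time: 2.98
eef_pos: [0.4637, 0.2529, 0.0548]
tcp_rot: [0.871, -0.418, 0.112, -0.234]
contact_force: [1.1, -0.0, -0.5]
opening: 0.994
0.9941349420680203 [ 1.0868 -0.0489 -0.4732] [ 0.1708 -0.1302  2.3821  0.5483  0.4836  0.6291]
```

View pics/w4.png

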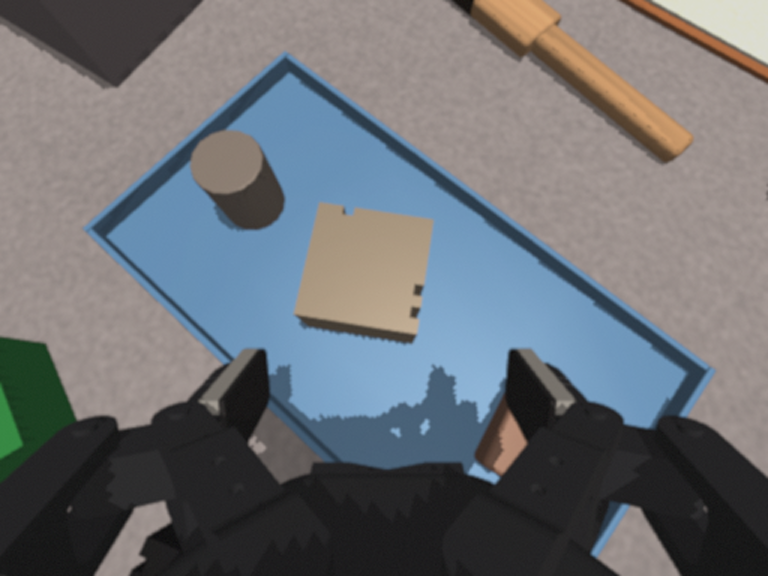

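View pics/s4.png

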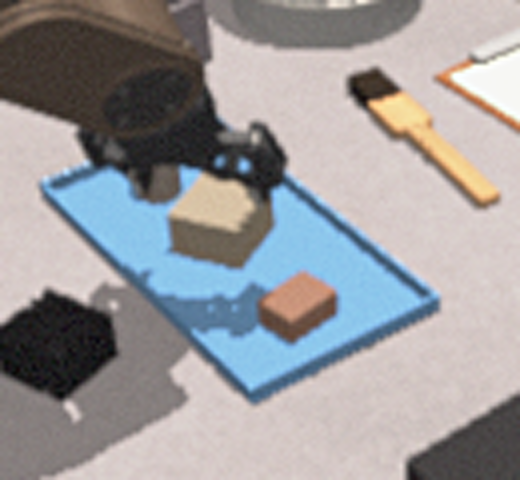

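Run:
```python
from h import *
np.set_printoptions(precision=4,suppress=True)
T,s=snap('scene','sc4')
for n,f in (('side','s4_raw'),('scene','sc4_raw'),('wrist','w4_raw')):
    im=cv2.imread(f'pics/{f}.png'); C=cam(n,T)
    box={'side':(150,100,280,220),'scene':(280,170,410,290),'wrist':(100,150,400,384)}[n]; sc={'side':6,'scene':6,'wrist':2.6}[n]
    im=im[box[1]:box[3],box[0]:box[2]]; im=cv2.resize(im,None,fx=sc,fy=sc,interpolation=cv2.INTER_CUBIC)
    for z,col in ((0,(0,0,255)),(-.013,(0,255,0)),(-.03,(255,255,0)),(-.05,(255,0,255))):
        for x in (-.0425,.0425):
            X=T[:3,:3]@[x,0,z]+T[:3,3]; u,v=proj(C,X)[0]
            cv2.circle(im,(int((u-box[0]+.5)*sc),int((v-box[1]+.5)*sc)),4,col,-1)
    cv2.imwrite(f'pics/dbg_{n}.png',im)
```

```text
(no output)
```

View pics/dbg_side.png

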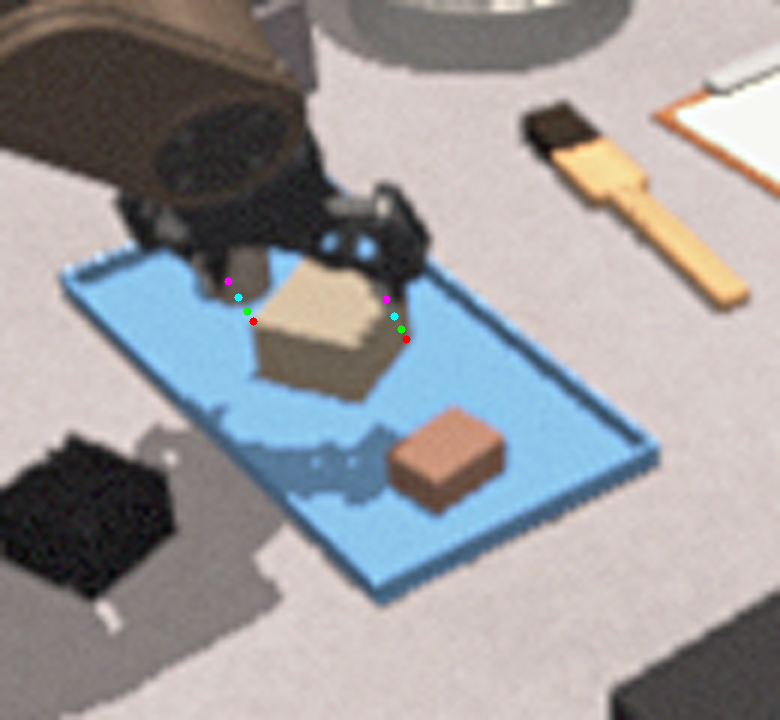

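View pics/dbg_scene.png

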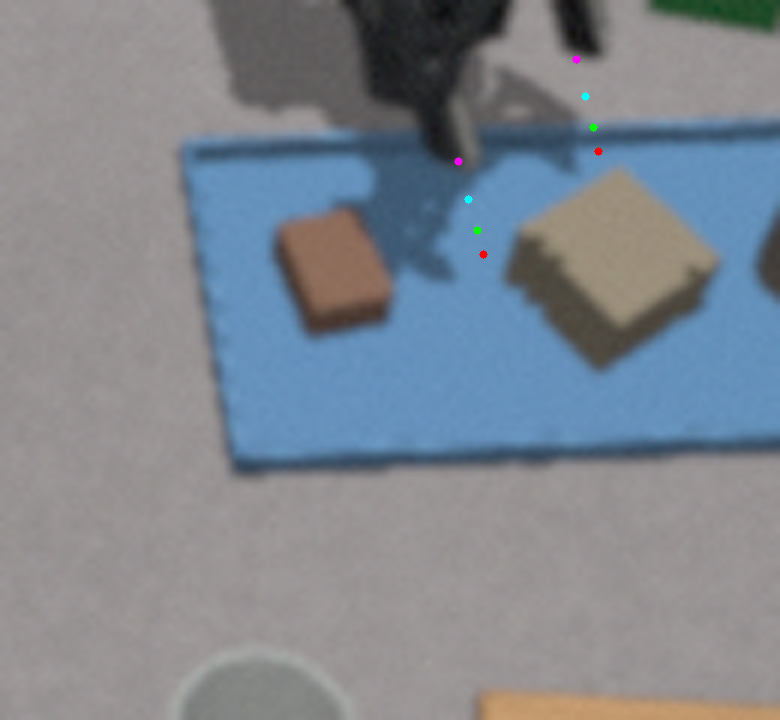

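View pics/dbg_wrist.png

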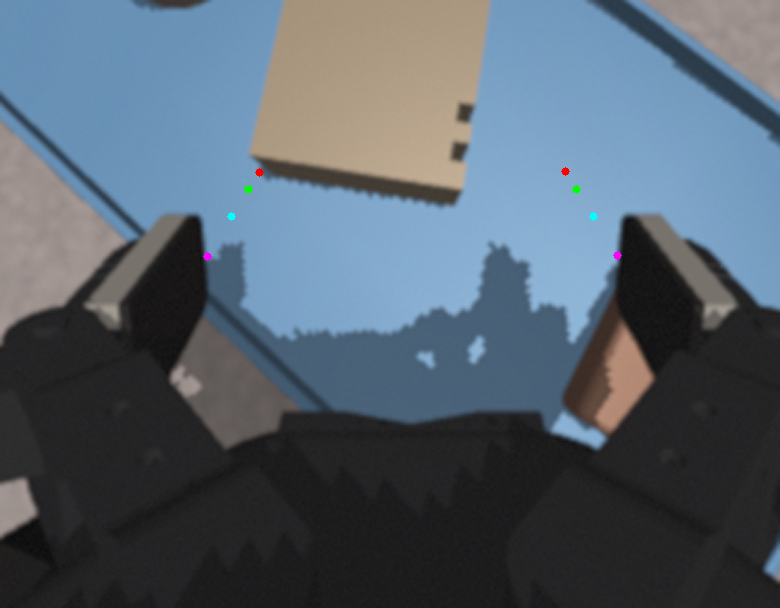

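```bash
sed -i 's/off=.0257/off=.0627/' h.py
python3 - <<'E'
from h import *
np.set_printoptions(precision=4,suppress=True)
T=np.load('pics/w4.npy'); C=cam('wrist',T)
b=back(C,uncrop([(320,203.5),(433,218),(416,334),(296,316.5)],(0,0),1.5),.044)
print(b,b.mean(0),np.linalg.norm(np.roll(b,1,0)-b,axis=1))
for i,o in zip(range(4),(90,180,-90,0)):
    d=b[(i+1)%4]-b[i];print((np.degrees(np.arctan2(d[1],d[0]))+o)%360)
S=cam('scene')
b=back(S,uncrop([(619,167),(720,262),(622,328),(520,232)],(280,170),6),.044);print(b,b.mean(0),np.linalg.norm(np.roll(b,1,0)-b,axis=1))
for i in range(4):
    d=b[(i+1)%4]-b[i];print(np.degrees(np.arctan2(d[1],d[0]))%90)
E
```

```text
[[0.4942 0.3249 0.044 ]
 [0.5262 0.2711 0.044 ]
 [0.47   0.2395 0.044 ]
 [0.4388 0.2928 0.044 ]] [0.4823 0.2821 0.044 ] [0.064  0.0627 0.0645 0.0618]
30.717090884344103
29.333915178008112
30.333021230618215
30.13492056580137
[[0.4405 0.2967 0.044 ]
 [0.4971 0.327  0.044 ]
 [0.5285 0.2736 0.044 ]
 [0.4734 0.2421 0.044 ]] [0.4849 0.2848 0.044 ] [0.0638 0.0642 0.062  0.0635]
28.15584988403168
30.443930088180565
29.76336580121037
31.065957393637888
```

Run:
```python
from h import *
np.set_printoptions(precision=4,suppress=True)
T,s=pose()
for r in (.04,0): P,Rt=tgt((.483,.283),.004,np.radians(30),retreat=r); print(P,rel(T,P,Rt))
```

```text
[0.4807 0.2817 0.0103] (array([-0.0111, -0.0076,  0.0511]), array([0.0042, 0.0782, 0.13  ]))
[ 0.498   0.2917 -0.0243] (array([-0.008 , -0.0075,  0.091 ]), array([0.0042, 0.0782, 0.13  ]))
```

```bash
python3 -m jog '[{"grip":0,"xyz":[-0.011,-0.008,0.01],"dr":[0.004,0.078,0.13]},{"grip":0,"xyz":[-0.011,-0.008,0.03],"dr":[0.004,0.078,0.13]},{"grip":0,"xyz":[-0.011,-0.008,0.051],"dr":[0.004,0.078,0.13]},{"grip":0,"xyz":[-0.01,-0.008,0.06],"dr":[0.004,0.078,0.13]},{"grip":0,"xyz":[-0.009,-0.008,0.075],"dr":[0.004,0.078,0.13]},{"grip":0,"xyz":[-0.008,-0.008,0.084],"dr":[0.004,0.078,0.13]},{"grip":0,"xyz":[-0.008,-0.008,0.088],"dr":[0.004,0.078,0.13]},{"grip":0,"xyz":[-0.008,-0.008,0.088],"dr":[0.004,0.078,0.13]}]' 60
python3 - <<'E'
from h import *
np.set_printoptions(precision=4,suppress=True)
T,s=snap('wrist','w5');snap('side','s5',5,(150,100,280,220));P,Rt=tgt((.483,.283),.004,np.radians(30)); print(rel(T,P,Rt))
E
```

```text
time: 3.8
eef_pos: [0.4985, 0.2897, -0.0183]
tcp_rot: [0.837, -0.483, 0.126, -0.222]
contact_force: [-0.4, 0.0, 0.5]
opening: 1.001
(array([-0.0019,  0.0025,  0.0055]), array([ 0.0071,  0.0045, -0.0007]))
```

View pics/w5.png

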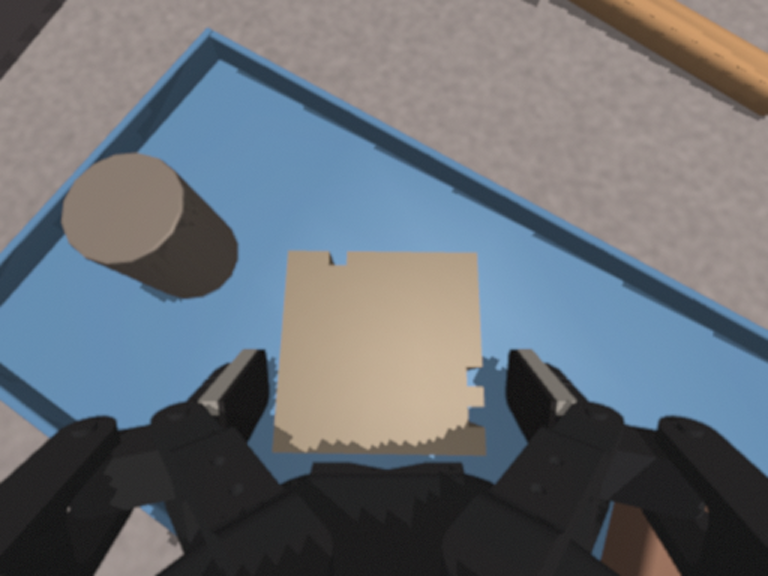

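View pics/s5.png

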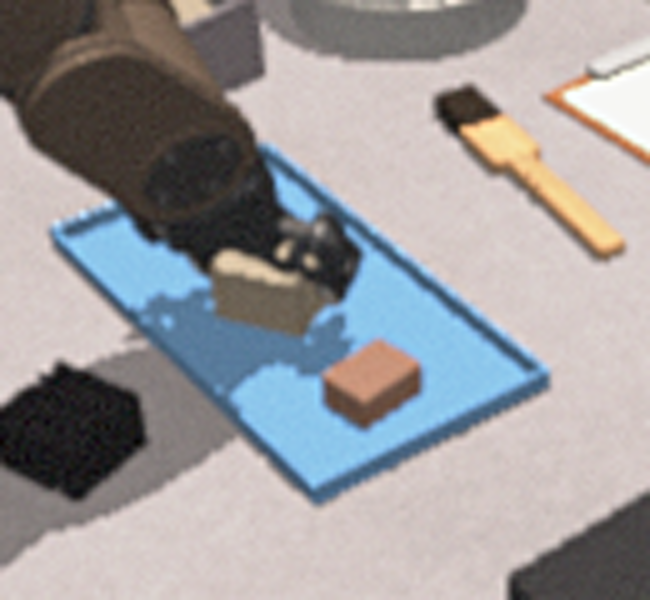

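```bash
python3 -m jog '[{"grip":0,"xyz":[-0.001,0.002,0.005],"dr":[0,0,0]},{"grip":0.1,"xyz":[-0.001,0.002,0.005],"dr":[0,0,0]},{"grip":0.2,"xyz":[-0.001,0.002,0.005],"dr":[0,0,0]},{"grip":0.4,"xyz":[-0.001,0.002,0.005],"dr":[0,0,0]},{"grip":0.6,"xyz":[-0.001,0.002,0.005],"dr":[0,0,0]},{"grip":0.6,"xyz":[-0.001,0.002,0.005],"dr":[0,0,0]}]' 60
python3 - <<'E'
from h import *
np.set_printoptions(precision=4,suppress=True)
T,s=snap('wrist','w6');print(s['contact_force'],s['wrist_torque'],s['opening'])
E
```

```text
time: 4.4
eef_pos: [0.4995, 0.2907, -0.0192]
tcp_rot: [0.838, -0.483, 0.125, -0.223]
contact_force: [-3.3, -0.6, 6.3]
opening: 0.74
[-3.2617 -0.6237  6.2672] [0.083  0.4415 0.0804] 0.7396948719316508
```

View pics/w6.png

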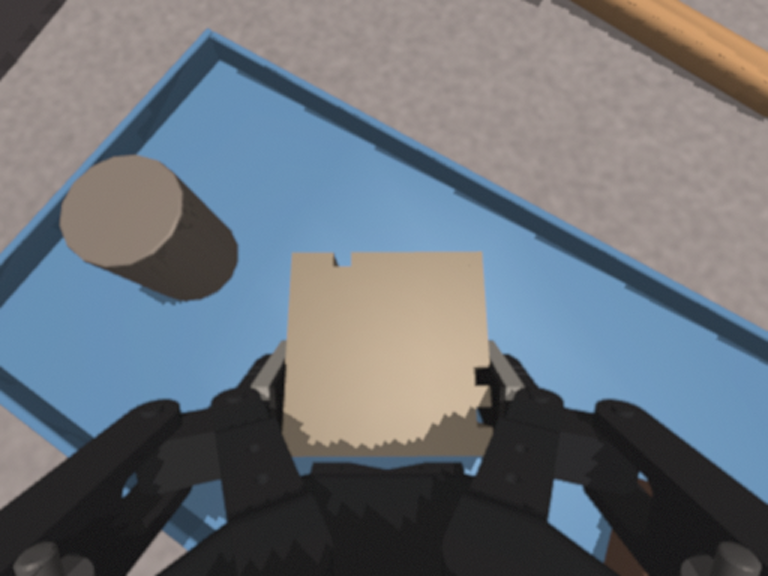

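```bash
python3 -m jog '[{"grip":0.6,"xyz":[0,-0.005,-0.0087],"dr":[0,0,0]},{"grip":0.6,"xyz":[0,-0.01,-0.0173],"dr":[0,0,0]},{"grip":0.6,"xyz":[0,-0.02,-0.0346],"dr":[0,0,0]},{"grip":0.6,"xyz":[0,-0.035,-0.0606],"dr":[0,0,0]},{"grip":0.6,"xyz":[0,-0.05,-0.0866],"dr":[0,0,0]},{"grip":0.6,"xyz":[0,-0.05,-0.0866],"dr":[0,0,0]}]' 60
python3 - <<'E'
from h import *
np.set_printoptions(precision=4,suppress=True)
T,s=snap('wrist','w7');snap('side','s7',5,(150,80,280,200));print(s['contact_force'],s['wrist_torque'],s['opening'],s['qpos'])
P,Rt=tgt((.52,-.158),.10,np.radians(.5));print(P,rel(T,P,Rt))
E
```

```text
time: 4.95
eef_pos: [0.5044, 0.2914, 0.0869]
tcp_rot: [0.837, -0.482, 0.129, -0.226]
contact_force: [2.1, 1.2, -1.9]
opening: 0.738
[ 2.1458  1.1935 -1.8773] [-0.1743  0.2736 -0.0211] 0.7382474718276251 [ 0.2892 -0.0652  2.252   0.2773  0.4559  1.1158]
[ 0.5373 -0.1578  0.0717] (array([ 0.405 ,  0.1775, -0.087 ]), array([-0.0025,  0.2619,  0.4467]))
```

View pics/w7.png

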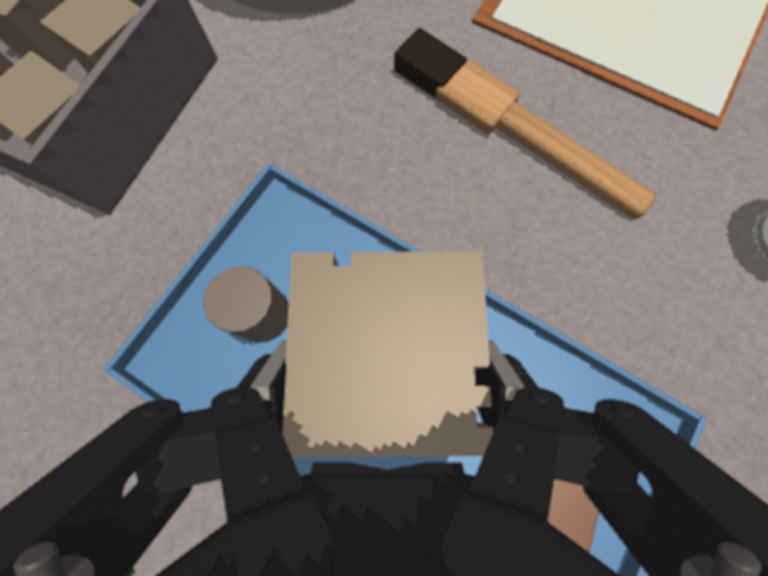

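View pics/s7.png

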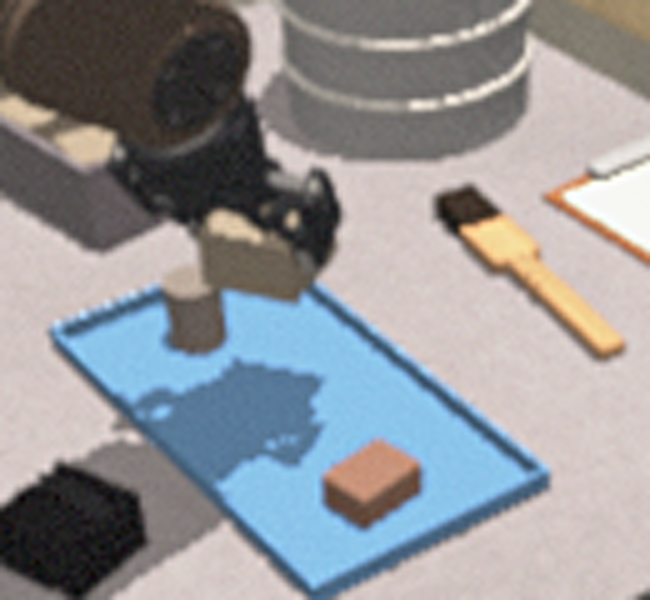

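```bash
cat >> h.py <<'E'
def target_for_block(Bt,xy,zb,yaw):
    """tool pose such that block (pose Bt in tool) flat at xy,zb,yaw"""
    W=np.eye(4);W[:3,:3]=R.from_euler('z',yaw).as_matrix();W[:3,3]=[xy[0],xy[1],zb]
    return W@np.linalg.inv(Bt)
E
python3 - <<'E'
from h import *
np.set_printoptions(precision=4,suppress=True)
T6=np.load('pics/w6.npy');C=cam('wrist',T6)
e=back(C,uncrop([(291,252.5),(483,252)],(0,0),1.5),.044);print(e,np.linalg.norm(e[0]-e[1]))
d=e[0]-e[1];yaw=np.arctan2(-d[0],d[1]);print(np.degrees(yaw))
m=e.mean(0)-.032*np.array([np.cos(yaw),np.sin(yaw),0]);print('centre',m)
W=np.eye(4);W[:3,:3]=R.from_euler('z',yaw).as_matrix();W[:3,3]=[m[0],m[1],.004]
Bt=np.linalg.inv(T6)@W;np.save('Bt.npy',Bt);print(Bt)
T,s=pose();print('now block',(T@Bt)[:3,3],R.from_matrix((T@Bt)[:3,:3]).as_euler('xyz',degrees=True))
G=target_for_block(Bt,(.515,-.158),.10,np.radians(.4));print(rel(T,G[:3,3],G[:3,:3]))
S=cam('scene');print('beaker',back(S,[(322,297)],0.04))
E
```

```text
[[0.4953 0.3254 0.044 ]
 [0.5277 0.2697 0.044 ]] 0.06438504400540875
30.20012386973699
centre [0.4839 0.2815 0.044 ]
[[-0.0002 -1.     -0.0063 -0.    ]
 [-0.8696  0.0033 -0.4938  0.0044]
 [ 0.4938  0.0054 -0.8696 -0.0292]
 [ 0.      0.      0.      1.    ]]
now block [0.4847 0.2811 0.1038] [-0.0418 -0.0076 30.2116]
(array([ 0.4038,  0.1721, -0.096 ]), array([0.003 , 0.2563, 0.4528]))
beaker [[0.7149 0.0773 0.04  ]]
```

```bash
python3 -m jog '[{"grip":0.6,"xyz":[0.016,0.007,-0.004],"dr":[0,0.01,0.018]},{"grip":0.6,"xyz":[0.04,0.017,-0.01],"dr":[0,0.026,0.045]},{"grip":0.6,"xyz":[0.073,0.031,-0.017],"dr":[0,0.046,0.082]},{"grip":0.6,"xyz":[0.109,0.046,-0.026],"dr":[0,0.07,0.122]},{"grip":0.6,"xyz":[0.145,0.062,-0.034],"dr":[0.001,0.092,0.163]},{"grip":0.6,"xyz":[0.182,0.077,-0.043],"dr":[0.001,0.115,0.204]},{"grip":0.6,"xyz":[0.218,0.093,-0.052],"dr":[0.002,0.138,0.245]},{"grip":0.6,"xyz":[0.254,0.108,-0.06],"dr":[0.002,0.161,0.285]},{"grip":0.6,"xyz":[0.29,0.124,-0.069],"dr":[0.002,0.184,0.326]},{"grip":0.6,"xyz":[0.327,0.139,-0.078],"dr":[0.003,0.208,0.367]},{"grip":0.6,"xyz":[0.355,0.151,-0.084],"dr":[0.003,0.226,0.4]},{"grip":0.6,"xyz":[0.38,0.162,-0.09],"dr":[0.003,0.242,0.428]}]' 60
python3 - <<'E'
from h import *
np.set_printoptions(precision=4,suppress=True)
Bt=np.load('Bt.npy');T,s=pose();print(s['qpos'],s['opening'])
G=target_for_block(Bt,(.515,-.158),.08,np.radians(.4));print(rel(T,G[:3,3],G[:3,:3]))
E
```

```text
time: 6.05
eef_pos: [0.529, -0.1326, 0.0728]
tcp_rot: [0.694, -0.674, 0.173, -0.185]
contact_force: [-0.3, -0.5, -3.9]
opening: 0.736
[-0.5908 -0.1057  2.3152  0.559   0.5823  0.5332] 0.7362584408689687
(array([0.0254, 0.0048, 0.0154]), array([0.0057, 0.0148, 0.0202]))
```

```bash
python3 -m jog '[{"grip":0.6,"xyz":[0.012,0.003,0.008],"dr":[0.003,0.008,0.011]},{"grip":0.6,"xyz":[0.022,0.005,0.014],"dr":[0.005,0.013,0.018]},{"grip":0.6,"xyz":[0.025,0.005,0.015],"dr":[0.005,0.014,0.02]},{"grip":0.6,"xyz":[0.025,0.005,0.015],"dr":[0.005,0.014,0.02]}]' 60
python3 - <<'E'
from h import *
np.set_printoptions(precision=4,suppress=True)
Bt=np.load('Bt.npy');T,s=snap('wrist','w8');snap('side','s8',4,(230,110,400,260));snap('scene','sc8',5,(165,190,285,310))
B=T@Bt;print(B[:3,3],R.from_matrix(B[:3,:3]).as_euler('xyz',degrees=True),s['contact_force'])
E
```

```text
time: 6.38
eef_pos: [0.5332, -0.1554, 0.0573]
tcp_rot: [0.686, -0.681, 0.177, -0.184]
contact_force: [-0.2, 0.3, -2.4]
opening: 0.735
[ 0.515  -0.1557  0.0805] [0.0834 0.0491 0.5698] [-0.2458  0.3167 -2.4419]
```

View pics/w8.png

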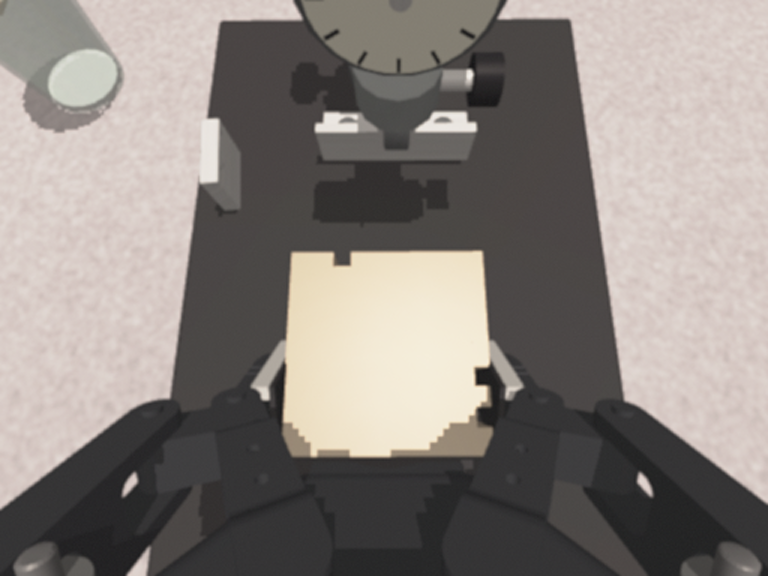

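View pics/s8.png

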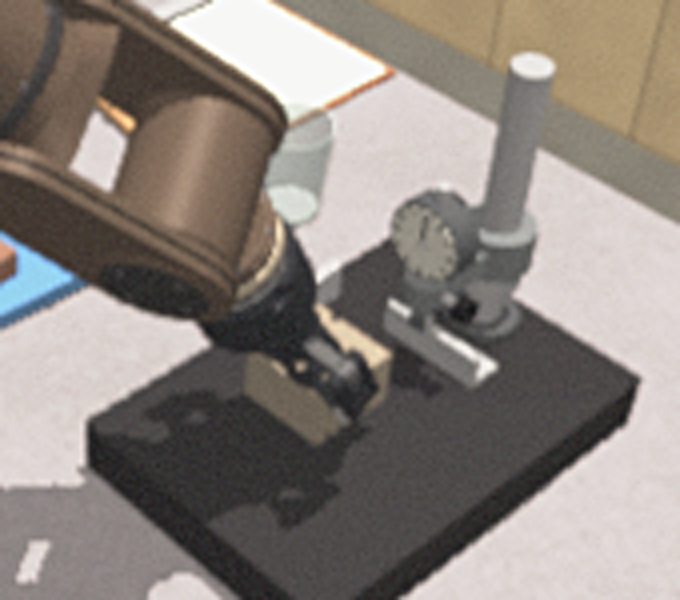

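View pics/sc8.png

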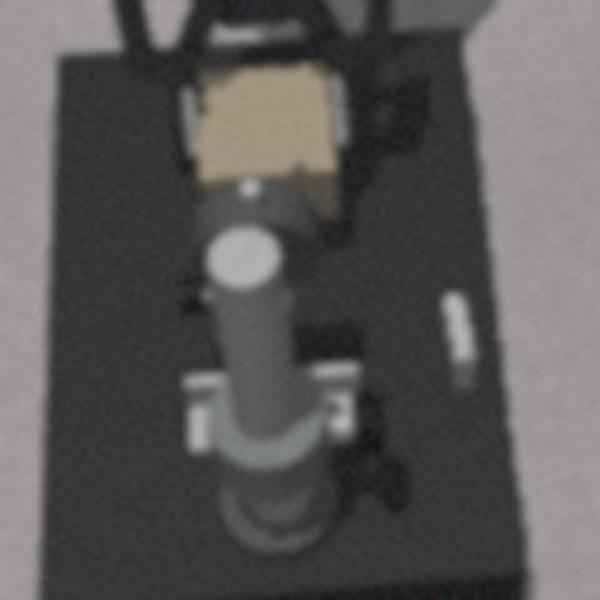

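```bash
python3 - <<'E'
from h import *
np.set_printoptions(precision=4,suppress=True)
T=np.load('pics/w8.npy');C=cam('wrist',T)
for p,z in (([(317,131.5),(476,127.5)],.075),([(318,162),(472,158.5)],.05),([(220,21),(571,20)],.05)):
    e=back(C,uncrop(p,(0,0),1.5),z);d=e[0]-e[1];print(e,e.mean(0),np.linalg.norm(d),np.degrees(np.arctan2(-d[0],d[1])))
E
python3 - <<'E'
import cv2
a=cv2.imread('pics/w8_raw.png')[0:120,190:350]
cv2.imwrite('pics/w8c.png',cv2.resize(a,None,fx=5,fy=5,interpolation=cv2.INTER_CUBIC))
E
```

```text
[[ 0.6262 -0.1195  0.075 ]
 [ 0.6288 -0.1984  0.075 ]] [ 0.6275 -0.1589  0.075 ] 0.07899048095405128 1.8667674551885098
[[ 0.6248 -0.1156  0.05  ]
 [ 0.6274 -0.2013  0.05  ]] [ 0.6261 -0.1585  0.05  ] 0.08577130524652465 1.719739717463494
[[ 0.7227 -0.0496  0.05  ]
 [ 0.7236 -0.2663  0.05  ]] [ 0.7232 -0.1579  0.05  ] 0.21671925131758196 0.23449462017972572
```

View pics/w8c.png

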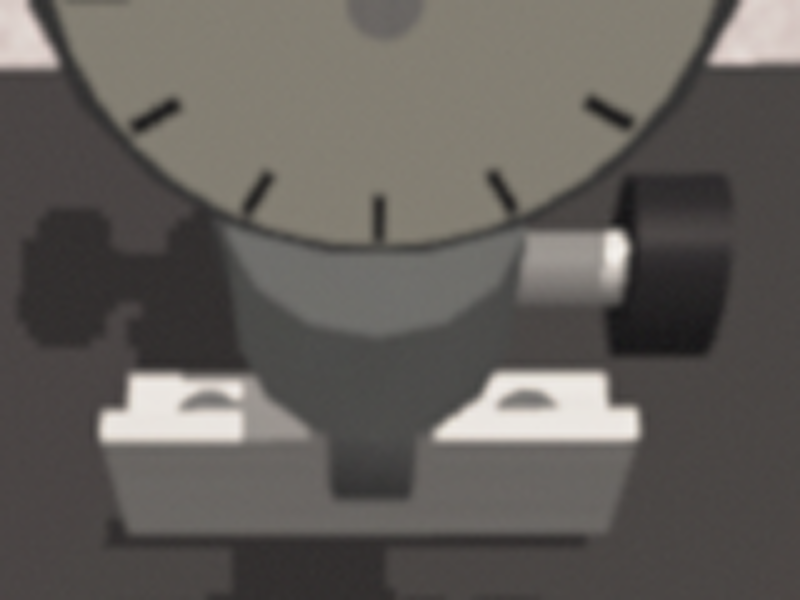

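Run:
```python
from h import *
np.set_printoptions(precision=4,suppress=True)
T=np.load('pics/w8.npy');C=cam('wrist',T)
for p,z in (([(100,441),(640,441)],.075),([(125,533),(612,533)],.05)):
    e=back(C,uncrop(p,(190,0),5),z);d=e[0]-e[1];print(e,e.mean(0),np.linalg.norm(d),np.degrees(np.arctan2(-d[0],d[1])))
Bt=np.load('Bt.npy')
G=target_for_block(Bt,(.52,-.159),.053,np.radians(.4));print(rel(T,G[:3,3],G[:3,:3]))
```

```text
[[ 0.6259 -0.1183  0.075 ]
 [ 0.6262 -0.1986  0.075 ]] [ 0.6261 -0.1585  0.075 ] 0.08030882336491868 0.2129351728280356
[[ 0.6263 -0.1179  0.05  ]
 [ 0.6267 -0.1992  0.05  ]] [ 0.6265 -0.1585  0.05  ] 0.08138423213602976 0.25363321629132696
(array([0.0037, 0.0092, 0.0263]), array([0.0009, 0.0027, 0.0019]))
```

```bash
python3 -m jog '[{"grip":0.6,"xyz":[0.001,0.003,0.006],"dr":[0,0,0.003]},{"grip":0.6,"xyz":[0.003,0.006,0.014],"dr":[0,0,0.005]},{"grip":0.6,"xyz":[0.003,0.008,0.021],"dr":[0,0,0.005]},{"grip":0.6,"xyz":[0.003,0.0092,0.0262],"dr":[0,0,0.005]},{"grip":0.6,"xyz":[0.003,0.0092,0.0262],"dr":[0,0,0.005]}]' 60
python3 - <<'E'
from h import *
np.set_printoptions(precision=4,suppress=True)
Bt=np.load('Bt.npy');T,s=pose()
B=T@Bt;print(B[:3,3],R.from_matrix(B[:3,:3]).as_euler('xyz',degrees=True),s['contact_force'],s['wrist_torque'])
E
```

```text
time: 6.95
eef_pos: [0.5395, -0.158, 0.0313]
tcp_rot: [0.685, -0.682, 0.178, -0.185]
contact_force: [-0.2, -0.9, -3.5]
opening: 0.743
[ 0.5213 -0.1583  0.0545] [ 0.1364 -0.0953  0.3948] [-0.2395 -0.8593 -3.455 ] [ 0.0288  0.5921 -0.0177]
```

Lower in 1 mm steps to touch.

```bash
python3 -m jog '[{"grip":0.6,"xyz":[0,0.001,0.0017],"dr":[0,0,0.002]},{"grip":0.6,"xyz":[0,0.0015,0.0026],"dr":[0,0,0.002]},{"grip":0.6,"xyz":[0,0.002,0.0035],"dr":[0,0,0.002]},{"grip":0.6,"xyz":[0,0.002,0.0035],"dr":[0,0,0.002]}]' 60
python3 - <<'E'
from h import *
np.set_printoptions(precision=4,suppress=True)
Bt=np.load('Bt.npy');T,s=pose()
B=T@Bt;print(B[:3,3],R.from_matrix(B[:3,:3]).as_euler('xyz',degrees=True),s['contact_force'],s['wrist_torque'])
E
```

```text
time: 7.28
eef_pos: [0.5404, -0.1589, 0.0293]
tcp_rot: [0.684, -0.682, 0.179, -0.185]
contact_force: [-0.7, 0.5, -3.6]
opening: 0.741
[ 0.5221 -0.1591  0.0524] [ 0.0765 -0.2541  0.2707] [-0.7261  0.5013 -3.6169] [0.0003 0.5074 0.0083]
```

```bash
python3 -m jog '[{"grip":0.6,"xyz":[0,0.0002,0.0004],"dr":[0,0,0]},{"grip":0.6,"xyz":[0,0.0004,0.0008],"dr":[0,0,0]},{"grip":0.6,"xyz":[0,0.0006,0.0011],"dr":[0,0,0]},{"grip":0.6,"xyz":[0,0.0006,0.0011],"dr":[0,0,0]}]' 60
python3 - <<'E'
from h import *
np.set_printoptions(precision=4,suppress=True)
Bt=np.load('Bt.npy');T,s=pose()
B=T@Bt;print(B[:3,3],R.from_matrix(B[:3,:3]).as_euler('xyz',degrees=True),s['contact_force'],s['wrist_torque'])
E
```

```text
time: 7.62
eef_pos: [0.5403, -0.1589, 0.0281]
tcp_rot: [0.684, -0.682, 0.179, -0.185]
contact_force: [0.3, -0.2, -2.9]
opening: 0.74
[ 0.522  -0.1591  0.0512] [ 0.0763 -0.2497  0.2733] [ 0.2684 -0.2226 -2.9447] [-0.0472  0.4443 -0.0182]
```

```bash
python3 -m jog '[{"grip":0.6,"xyz":[0,0.0003,0.0005],"dr":[0,0,0]},{"grip":0.6,"xyz":[0,0.0006,0.001],"dr":[0,0,0]},{"grip":0.6,"xyz":[0,0.0008,0.0014],"dr":[0,0,0]},{"grip":0.6,"xyz":[0,0.0008,0.0014],"dr":[0,0,0]}]' 60
python3 - <<'E'
from h import *
np.set_printoptions(precision=4,suppress=True)
Bt=np.load('Bt.npy');T,s=pose()
B=T@Bt;print(B[:3,3],R.from_matrix(B[:3,:3]).as_euler('xyz',degrees=True),s['contact_force'],s['wrist_torque'])
E
```

```text
time: 7.95
eef_pos: [0.5408, -0.1591, 0.027]
tcp_rot: [0.684, -0.682, 0.179, -0.185]
contact_force: [-1.6, 0.1, 0.8]
opening: 0.736
[ 0.5225 -0.1593  0.0501] [ 0.0569 -0.3004  0.2773] [-1.5847  0.0804  0.7895] [0.0605 0.4586 0.0073]
```

```bash
python3 -m jog '[{"grip":0.15,"xyz":[0,0,0],"dr":[0,0.0,0]},{"grip":0.15,"xyz":[0,0,0],"dr":[0,0.0,0]},{"grip":0.15,"xyz":[0,0,0],"dr":[0,0.0,0]},{"grip":0.6,"xyz":[0,0,0],"dr":[0,0,0]},{"grip":0.6,"xyz":[0,0,0],"dr":[0,0,0]},{"grip":0.6,"xyz":[0,0,0],"dr":[0,0,0]},{"grip":0.6,"xyz":[0,0,0],"dr":[0,0,0]}]' 40
python3 - <<'E'
from h import *
np.set_printoptions(precision=4,suppress=True)
Bt=np.load('Bt.npy');T,s=snap('wrist','w9')
B=T@Bt;print(B[:3,3],R.from_matrix(B[:3,:3]).as_euler('xyz',degrees=True),s['contact_force'],s['wrist_torque'],s['opening'])
E
```

```text
time: 8.53
eef_pos: [0.5408, -0.1591, 0.027]
tcp_rot: [0.684, -0.682, 0.179, -0.185]
contact_force: [-0.4, 0.8, 4.5]
opening: 0.741
[ 0.5225 -0.1593  0.0501] [ 0.0495 -0.2991  0.2803] [-0.392   0.8153  4.5061] [0.0716 0.1439 0.0753] 0.7410207881347234
```

View pics/w9.png

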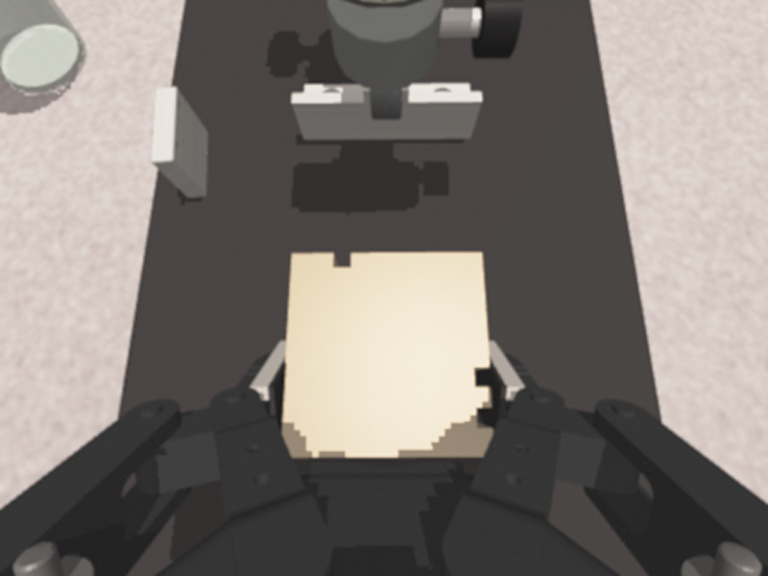

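Run:
```python
from h import *
np.set_printoptions(precision=4,suppress=True)
T,s=pose()
for d in (.045,.065,.072):print(T[:3,:3].T@[d,0.0005,0])
```

```text
[-0.0003 -0.039   0.0224]
[-0.0002 -0.0564  0.0324]
[-0.0002 -0.0624  0.0359]
```

```bash
python3 -m jog '[{"grip":0.6,"xyz":[0,-0.0026,0.0015],"dr":[0,0,0]},{"grip":0.6,"xyz":[0,-0.0069,0.004],"dr":[0,0,0]},{"grip":0.6,"xyz":[0,-0.0113,0.0065],"dr":[0,0,0]},{"grip":0.6,"xyz":[0,-0.0156,0.009],"dr":[0,0,0]},{"grip":0.6,"xyz":[0,-0.02,0.0115],"dr":[0,0,0]},{"grip":0.6,"xyz":[0,-0.0243,0.014],"dr":[0,0,0]},{"grip":0.6,"xyz":[0,-0.0286,0.0165],"dr":[0,0,0]},{"grip":0.6,"xyz":[0,-0.033,0.019],"dr":[0,0,0]},{"grip":0.6,"xyz":[0,-0.0364,0.021],"dr":[0,0,0]},{"grip":0.6,"xyz":[0,-0.039,0.0225],"dr":[0,0,0]},{"grip":0.6,"xyz":[0,-0.039,0.0225],"dr":[0,0,0]}]' 40
python3 - <<'E'
from h import *
np.set_printoptions(precision=4,suppress=True)
Bt=np.load('Bt.npy');T,s=snap('wrist','w10');snap('side','s10',4,(230,110,400,260))
B=T@Bt;print(B[:3,3],R.from_matrix(B[:3,:3]).as_euler('xyz',degrees=True),s['contact_force'],s['wrist_torque'],s['opening'])
E
```

```text
time: 9.5
eef_pos: [0.5863, -0.1592, 0.0271]
tcp_rot: [0.684, -0.682, 0.18, -0.185]
contact_force: [0.4, -0.3, 2.3]
opening: 0.744
[ 0.568  -0.1594  0.0502] [ 0.0315 -0.3347  0.2395] [ 0.3528 -0.3462  2.2895] [ 0.0712 -0.1157  0.0169] 0.7436423365554408
```

View pics/w10.png

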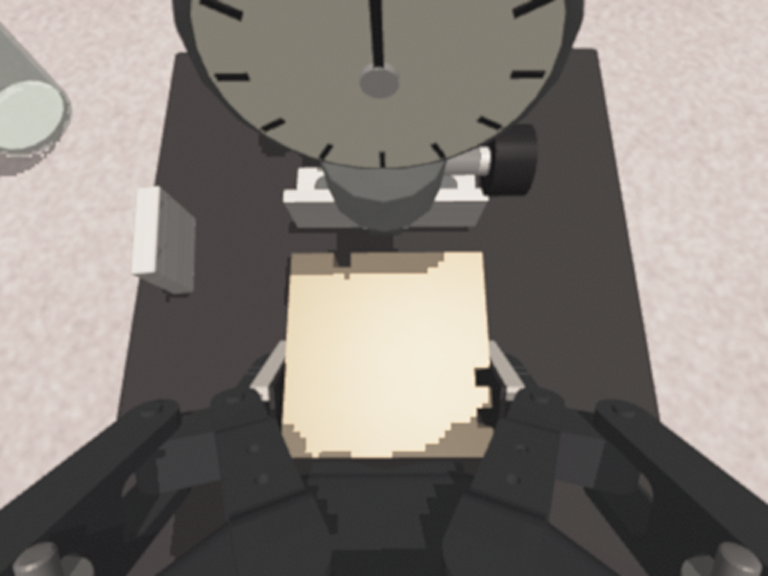

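View pics/s10.png

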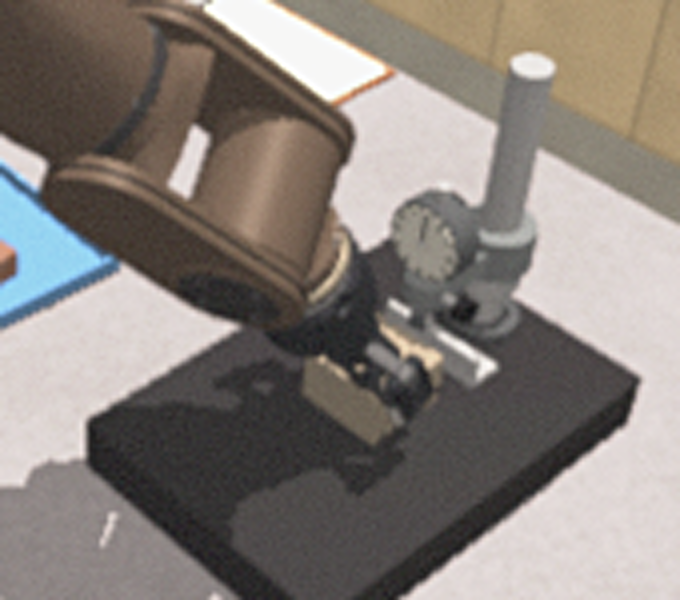

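```bash
python3 -m jog '[{"grip":0.6,"xyz":[0,-0.0017,0.001],"dr":[0,0,0]},{"grip":0.6,"xyz":[0,-0.0035,0.002],"dr":[0,0,0]},{"grip":0.6,"xyz":[0,-0.0052,0.003],"dr":[0,0,0]},{"grip":0.6,"xyz":[0,-0.0069,0.004],"dr":[0,0,0]},{"grip":0.6,"xyz":[0,-0.0087,0.005],"dr":[0,0,0]},{"grip":0.6,"xyz":[0,-0.0104,0.006],"dr":[0,0,0]},{"grip":0.6,"xyz":[0,-0.0121,0.007],"dr":[0,0,0]},{"grip":0.6,"xyz":[0,-0.0139,0.008],"dr":[0,0,0]},{"grip":0.6,"xyz":[0,-0.0156,0.009],"dr":[0,0,0]},{"grip":0.6,"xyz":[0,-0.0173,0.01],"dr":[0,0,0]},{"grip":0.6,"xyz":[0,-0.0182,0.0105],"dr":[0,0,0]},{"grip":0.6,"xyz":[0,-0.0191,0.011],"dr":[0,0,0]}]' 40
python3 - <<'E'
from h import *
np.set_printoptions(precision=4,suppress=True)
Bt=np.load('Bt.npy');T,s=pose()
B=T@Bt;print(B[:3,3],R.from_matrix(B[:3,:3]).as_euler('xyz',degrees=True),s['contact_force'],s['wrist_torque'],s['opening'])
E
```

```text
time: 10.6
eef_pos: [0.6072, -0.1589, 0.027]
tcp_rot: [0.684, -0.682, 0.179, -0.185]
contact_force: [-8.4, -0.0, 10.5]
opening: 0.743
[ 0.5889 -0.1591  0.0502] [ 0.0441 -0.261   0.3019] [-8.4137 -0.0228 10.481 ] [-0.074   0.5732  0.0341] 0.7429920055499915
```

```bash
python3 -m jog '[{"grip":0.6,"xyz":[0,-0.0011,0.0002],"dr":[0,0,0]},{"grip":0.6,"xyz":[0,-0.002,0.0007],"dr":[0,0,0]},{"grip":0.6,"xyz":[0,-0.0028,0.0012],"dr":[0,0,0]},{"grip":0.6,"xyz":[0,-0.0037,0.0017],"dr":[0,0,0]},{"grip":0.6,"xyz":[0,-0.0037,0.0017],"dr":[0,0,0]}]' 40
python3 - <<'E'
from h import *
np.set_printoptions(precision=4,suppress=True)
Bt=np.load('Bt.npy');T,s=snap('wrist','w11')
B=T@Bt;print(B[:3,3],R.from_matrix(B[:3,:3]).as_euler('xyz',degrees=True),s['contact_force'],s['wrist_torque'],s['opening'])
E
```

```text
time: 11.02
eef_pos: [0.6111, -0.1588, 0.027]
tcp_rot: [0.684, -0.682, 0.179, -0.185]
contact_force: [-6.7, -0.5, 7.4]
opening: 0.739
[ 0.5929 -0.159   0.0501] [ 0.0451 -0.241   0.2934] [-6.6683 -0.4729  7.4357] [-0.0437  0.3936  0.0147] 0.7390351676252677
```

View pics/w11.png

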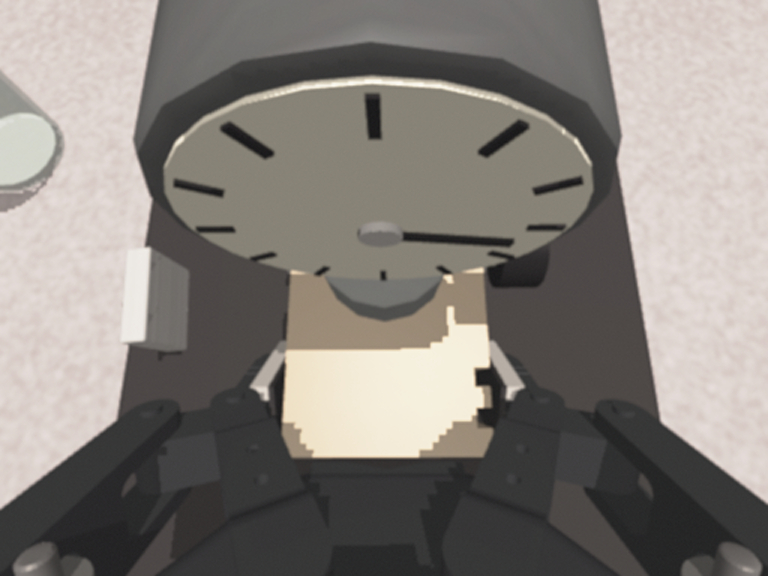

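```bash
python3 -m jog '[{"grip":0.6,"xyz":[0,-0.0004,0.0002],"dr":[0,0,0]},{"grip":0.6,"xyz":[0,-0.0009,0.0005],"dr":[0,0,0]},{"grip":0.6,"xyz":[0,-0.0013,0.0008],"dr":[0,0,0]},{"grip":0.6,"xyz":[0,-0.0013,0.0008],"dr":[0,0,0]}]' 40
python3 - <<'E'
from h import *
np.set_printoptions(precision=4,suppress=True)
Bt=np.load('Bt.npy');T,s=pose()
B=T@Bt;print(B[:3,3],R.from_matrix(B[:3,:3]).as_euler('xyz',degrees=True),s['contact_force'],s['wrist_torque'],s['opening'])
E
```

```text
time: 11.4
eef_pos: [0.6126, -0.1588, 0.027]
tcp_rot: [0.684, -0.682, 0.179, -0.185]
contact_force: [-6.8, -0.2, 7.4]
opening: 0.739
[ 0.5943 -0.159   0.0501] [ 0.0457 -0.2398  0.2945] [-6.7614 -0.1944  7.4364] [-0.0429  0.4503  0.0682] 0.7389810724611109
```

```bash
python3 -m jog '[{"grip":0.6,"xyz":[0,-0.0004,0.0002],"dr":[0,0,0]},{"grip":0.6,"xyz":[0,-0.0009,0.0005],"dr":[0,0,0]},{"grip":0.6,"xyz":[0,-0.0013,0.0008],"dr":[0,0,0]},{"grip":0.6,"xyz":[0,-0.0013,0.0008],"dr":[0,0,0]}]' 40
python3 - <<'E'
from h import *
np.set_printoptions(precision=4,suppress=True)
Bt=np.load('Bt.npy');T,s=pose()
B=T@Bt;print(B[:3,3],R.from_matrix(B[:3,:3]).as_euler('xyz',degrees=True),s['contact_force'],s['wrist_torque'],s['opening'])
E
```

```text
time: 11.73
eef_pos: [0.6131, -0.1587, 0.0269]
tcp_rot: [0.685, -0.682, 0.178, -0.185]
contact_force: [-17.3, -0.1, 16.5]
opening: 0.742
[ 0.5948 -0.159   0.0501] [ 0.07   -0.162   0.3239] [-17.321   -0.1211  16.4633] [-0.184   1.2025 -0.19  ] 0.7422246805707817
```

```bash
python3 -m jog '[{"grip":0.6,"xyz":[0,0.0004,-0.0004],"dr":[0,0,0]},{"grip":0.2,"xyz":[0,0.0004,-0.0004],"dr":[0,0,0]},{"grip":0.2,"xyz":[0,0.0004,-0.0004],"dr":[0,0,0]},{"grip":0.2,"xyz":[0,0.0004,-0.0004],"dr":[0,0,0]},{"grip":0.6,"xyz":[0,0.0004,-0.0004],"dr":[0,0,0]},{"grip":0.6,"xyz":[0,0.0004,-0.0004],"dr":[0,0,0]},{"grip":0.6,"xyz":[0,0.0004,-0.0004],"dr":[0,0,0]},{"grip":0.6,"xyz":[0,0,0],"dr":[0,0,0]},{"grip":0.6,"xyz":[0,-0.0004,0.0001],"dr":[0,0,0]},{"grip":0.6,"xyz":[0,-0.0004,0.0001],"dr":[0,0,0]},{"grip":0.6,"xyz":[0,-0.0004,0.0001],"dr":[0,0,0]}]' 30
python3 - <<'E'
from h import *
np.set_printoptions(precision=4,suppress=True)
Bt=np.load('Bt.npy');T,s=snap('wrist','w12');snap('side','s12',5,(290,130,400,240))
B=T@Bt;print(B[:3,3],R.from_matrix(B[:3,:3]).as_euler('xyz',degrees=True),s['contact_force'],s['wrist_torque'],s['opening'])
E
```

```text
time: 12.65
eef_pos: [0.6135, -0.1583, 0.026]
tcp_rot: [0.685, -0.682, 0.178, -0.184]
contact_force: [-10.8, -1.1, 7.1]
opening: 0.749
[ 0.5953 -0.1586  0.0492] [ 0.0909 -0.1096  0.348 ] [-10.7814  -1.1418   7.1278] [-0.315   1.1758 -0.0565] 0.7488372113308425
```

View pics/w12.png

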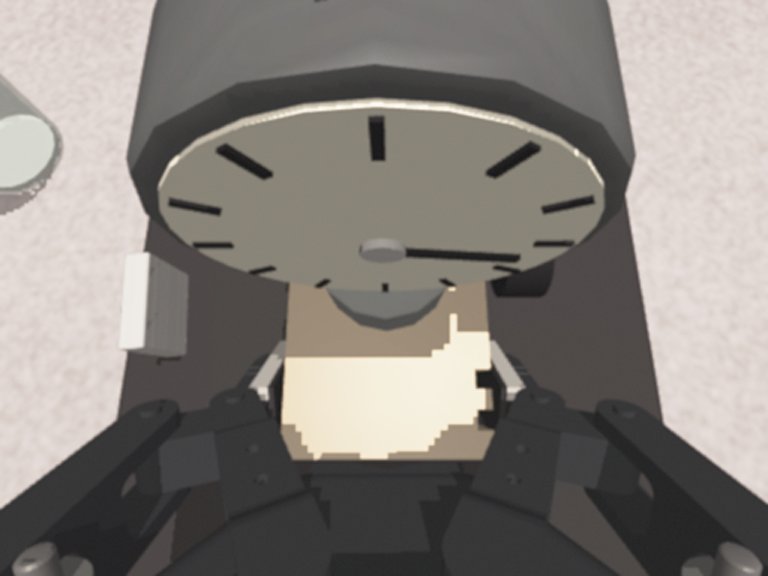

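View pics/s12.png

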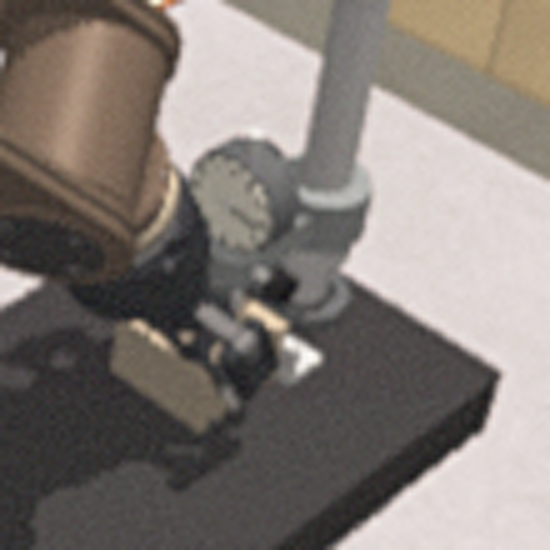

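```bash
python3 -m jog '[{"grip":0.6,"xyz":[0,0,0],"dr":[0,0,0]},{"grip":0.6,"xyz":[0,0,0],"dr":[0,0,0]},{"grip":0.6,"xyz":[0,0,0],"dr":[0,0,0]},{"grip":0.6,"xyz":[0,0,0],"dr":[0,0,0]},{"grip":0.6,"xyz":[0,0,0],"dr":[0,0,0]},{"grip":0.6,"xyz":[0,0,0],"dr":[0,0,0]},{"grip":0.6,"xyz":[0,0,0],"dr":[0,0,0]},{"grip":0.6,"xyz":[0,0,0],"dr":[0,0,0]},{"grip":0.6,"xyz":[0,0,0],"dr":[0,0,0]},{"grip":0.6,"xyz":[0,0,0],"dr":[0,0,0]},{"grip":0.6,"xyz":[0,0,0],"dr":[0,0,0]},{"grip":0.6,"xyz":[0,0,0],"dr":[0,0,0]}]' 30
python3 - <<'E'
from h import *
np.set_printoptions(precision=4,suppress=True)
T,s=snap('scene','sc12',5,(165,190,285,310));T,s=snap('wrist','w13');print(s['eef_pos'],s['contact_force'],s['wrist_torque'],s['opening'])
E
```

```text
time: 13.75
eef_pos: [0.6135, -0.1583, 0.026]
tcp_rot: [0.685, -0.682, 0.178, -0.184]
contact_force: [-12.2, -1.0, 6.7]
opening: 0.747
[ 0.6135 -0.1583  0.026 ] [-11.1988  -0.0462   6.6365] [-0.292   1.2051 -0.0546] 0.7462684448725815
```

View pics/sc12.png

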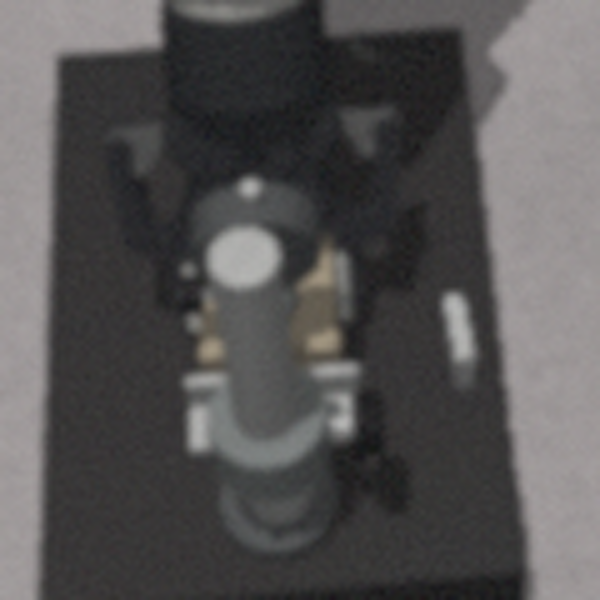

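View pics/w13.png

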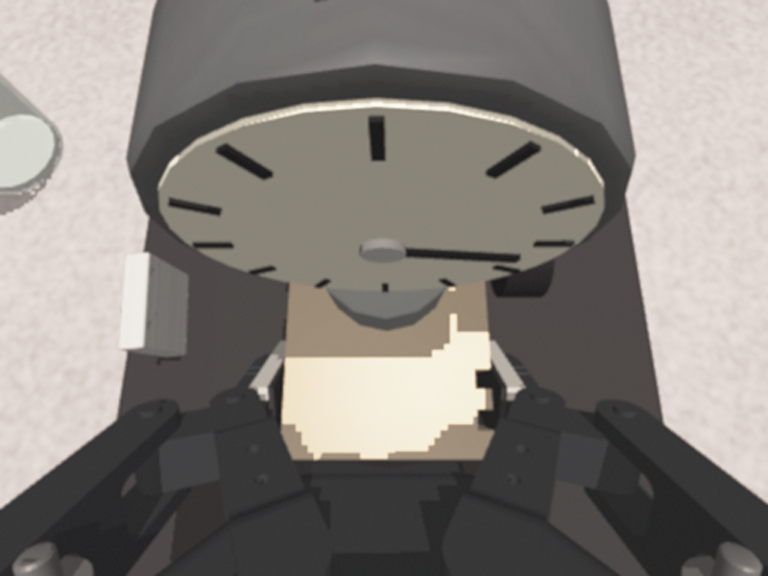

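```bash
python3 -m jog '[{"grip":0.6,"xyz":[0,0.0017,-0.0013],"dr":[0,0,0]},{"grip":0.6,"xyz":[0,0.0043,-0.0028],"dr":[0,0,0]},{"grip":0.6,"xyz":[0,0.0087,-0.0053],"dr":[0,0,0]},{"grip":0.6,"xyz":[0,0.013,-0.0078],"dr":[0,0,0]},{"grip":0.6,"xyz":[0,0.0173,-0.0103],"dr":[0,0,0]},{"grip":0.6,"xyz":[0,0.0234,-0.0138],"dr":[0,0,0]},{"grip":0.6,"xyz":[0,0.0303,-0.0178],"dr":[0,0,0]},{"grip":0.6,"xyz":[0,0.0381,-0.0223],"dr":[0,0,0]},{"grip":0.6,"xyz":[0,0.0468,-0.0273],"dr":[0,0,0]},{"grip":0.6,"xyz":[0,0.0554,-0.0323],"dr":[0,0,0]},{"grip":0.6,"xyz":[0,0.0624,-0.0363],"dr":[0,0,0]},{"grip":0.6,"xyz":[0,0.0667,-0.0388],"dr":[0,0,0]}]' 60
python3 - <<'E'
from h import *
np.set_printoptions(precision=4,suppress=True)
T,s=snap('wrist','w14');print(s['eef_pos'],s['contact_force'],s['wrist_torque'],s['opening'],s['qpos'])
E
```

```text
time: 14.85
eef_pos: [0.5363, -0.1586, 0.0269]
tcp_rot: [0.684, -0.683, 0.179, -0.185]
contact_force: [0.1, -0.2, -3.4]
opening: 0.736
[ 0.5363 -0.1586  0.0269] [ 0.0928 -0.235  -3.3921] [-0.0133  0.5704  0.0095] 0.7362328277853795 [-0.6281  0.0242  2.3019  0.6942  0.4871  0.373 ]
```

View pics/w14.png

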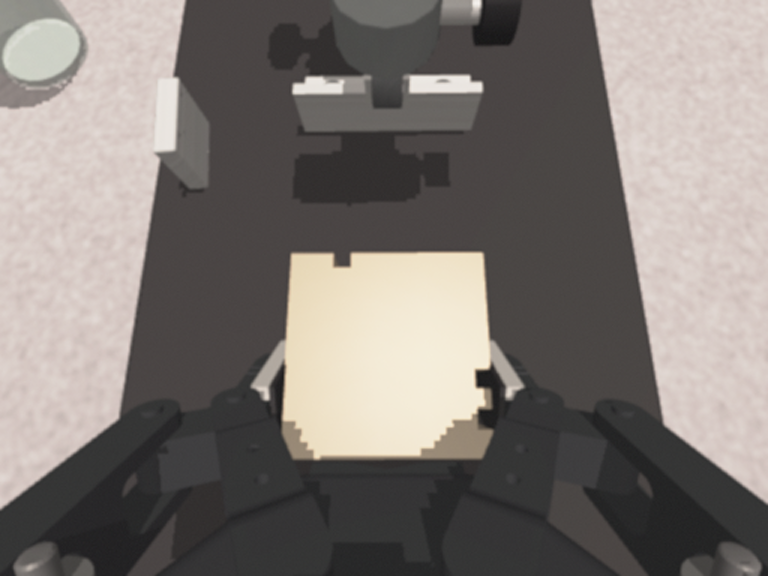

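Run:
```python
from h import *
np.set_printoptions(precision=4,suppress=True)
T,s=pose()
# refresh block-in-tool from w14 (block top z about .0905)
C=cam('wrist',T);e=back(C,uncrop([(291,252.5),(484,252)],(0,0),1.5),.0905);print(e)
d=e[0]-e[1];yaw=np.arctan2(-d[0],d[1]);m=e.mean(0)-.032*np.array([np.cos(yaw),np.sin(yaw),0]);print(np.degrees(yaw),m)
W=np.eye(4);W[:3,:3]=R.from_euler('z',yaw).as_matrix();W[:3,3]=[m[0],m[1],.0505];Bt=np.linalg.inv(T)@W;np.save('Bt2.npy',Bt)
for a in range(0,93,6):
    G=target_for_block(Bt,(.515,-.1585),.062,np.radians(min(a,90))+yaw*(1-a/90)+.004*a/90); print(a,*[x.round(4).tolist() for x in rel(T,G[:3,3],G[:3,:3])])
```

```text
[[ 0.5491 -0.1265  0.0905]
 [ 0.5493 -0.191   0.0905]]
0.21054508937961314 [ 0.5172 -0.1589  0.0905]
0 [-0.0005, -0.0038, -0.0111] [-0.0, 0.0, -0.0]
6 [-0.0024, -0.0037, -0.0111] [-0.0009, -0.052, -0.0909]
12 [-0.0044, -0.0034, -0.0113] [-0.0017, -0.104, -0.1818]
18 [-0.0063, -0.0029, -0.0115] [-0.0026, -0.1561, -0.2727]
24 [-0.0081, -0.0023, -0.0119] [-0.0035, -0.2081, -0.3636]
30 [-0.0098, -0.0015, -0.0123] [-0.0043, -0.2601, -0.4545]
36 [-0.0115, -0.0005, -0.0129] [-0.0052, -0.3121, -0.5454]
42 [-0.013, 0.0006, -0.0135] [-0.0061, -0.3642, -0.6363]
48 [-0.0144, 0.0018, -0.0142] [-0.0069, -0.4162, -0.7272]
54 [-0.0156, 0.0032, -0.0149] [-0.0078, -0.4682, -0.8181]
60 [-0.0166, 0.0046, -0.0157] [-0.0087, -0.5202, -0.909]
66 [-0.0175, 0.0061, -0.0166] [-0.0095, -0.5723, -0.9999]
72 [-0.0182, 0.0078, -0.0175] [-0.0104, -0.6243, -1.0908]
78 [-0.0187, 0.0094, -0.0185] [-0.0113, -0.6763, -1.1817]
84 [-0.0189, 0.0111, -0.0194] [-0.0121, -0.7283, -1.2727]
90 [-0.019, 0.0128, -0.0204] [-0.013, -0.7804, -1.3636]
```

```bash
python3 -m jog '[{"grip":0.6,"xyz":[0,-0.0020,-0.006],"dr":[0,0,0]},{"grip":0.6,"xyz":[-0.0005,-0.0038,-0.0111],"dr":[0,0,0]},{"grip":0.6,"xyz":[-0.0024,-0.0037,-0.0111],"dr":[-0.001,-0.052,-0.0909]},{"grip":0.6,"xyz":[-0.0044,-0.0034,-0.0113],"dr":[-0.0017,-0.104,-0.1818]},{"grip":0.6,"xyz":[-0.0063,-0.0029,-0.0115],"dr":[-0.0026,-0.1561,-0.2727]},{"grip":0.6,"xyz":[-0.0081,-0.0023,-0.0119],"dr":[-0.0035,-0.2081,-0.3636]},{"grip":0.6,"xyz":[-0.0098,-0.0015,-0.0123],"dr":[-0.0043,-0.2601,-0.4545]},{"grip":0.6,"xyz":[-0.0115,-0.0005,-0.0129],"dr":[-0.0052,-0.3121,-0.5454]},{"grip":0.6,"xyz":[-0.013,0.0006,-0.0135],"dr":[-0.0061,-0.3642,-0.6363]},{"grip":0.6,"xyz":[-0.0144,0.0018,-0.0142],"dr":[-0.0069,-0.4162,-0.7272]},{"grip":0.6,"xyz":[-0.0156,0.0032,-0.0149],"dr":[-0.0078,-0.4682,-0.8181]},{"grip":0.6,"xyz":[-0.0166,0.0046,-0.0157],"dr":[-0.0087,-0.5202,-0.909]}]' 60
python3 - <<'E'
from h import *
np.set_printoptions(precision=4,suppress=True)
Bt=np.load('Bt2.npy');T,s=pose();B=T@Bt;print(B[:3,3],R.from_matrix(B[:3,:3]).as_euler('xyz',degrees=True),s['contact_force'],s['qpos'])
for a in range(66,93,6):
    G=target_for_block(Bt,(.515,-.1585),.062,np.radians(a)+.004); print(a,*[x.round(4).tolist() for x in rel(T,G[:3,3],G[:3,:3])])
E
```

```text
time: 15.9
eef_pos: [0.5266, -0.1437, 0.0394]
tcp_rot: [0.935, -0.246, 0.063, -0.248]
contact_force: [-0.0, -0.9, -4.5]
opening: 0.741
[ 0.5175 -0.1601  0.0632] [-0.2036  0.1107 60.5018] [-0.0443 -0.8952 -4.5306] [-0.7208  0.2181  2.052   0.5833  1.0719 -0.5424]
66 [-0.0049, 0.0005, 0.0011] [0.0013, -0.0527, -0.0851]
72 [-0.0069, 0.0008, 0.0009] [0.0006, -0.1046, -0.176]
78 [-0.0087, 0.0013, 0.0007] [-0.0001, -0.1565, -0.2669]
84 [-0.0106, 0.0019, 0.0003] [-0.0008, -0.2084, -0.3579]
90 [-0.0123, 0.0027, -0.0001] [-0.0015, -0.2603, -0.4488]
```

```bash
python3 -m jog '[{"grip":0.6,"xyz":[-0.003,0.0005,0.001],"dr":[0.001,-0.0527,-0.0851]},{"grip":0.6,"xyz":[-0.006,0.0008,0.001],"dr":[0,-0.1046,-0.176]},{"grip":0.6,"xyz":[-0.0087,0.0013,0.0007],"dr":[0,-0.1565,-0.2669]},{"grip":0.6,"xyz":[-0.0106,0.0019,0.0003],"dr":[0,-0.2084,-0.3579]},{"grip":0.6,"xyz":[-0.0123,0.0027,0],"dr":[-0.001,-0.2603,-0.4488]},{"grip":0.6,"xyz":[-0.0123,0.0027,0],"dr":[-0.001,-0.2603,-0.4488]},{"grip":0.6,"xyz":[-0.0123,0.0027,0],"dr":[-0.001,-0.2603,-0.4488]}]' 60
python3 - <<'E'
from h import *
np.set_printoptions(precision=4,suppress=True)
Bt=np.load('Bt2.npy');T,s=pose();B=T@Bt;print(B[:3,3],R.from_matrix(B[:3,:3]).as_euler('xyz',degrees=True),s['contact_force'],s['qpos'])
for z in (.053,.051,.05):
    G=target_for_block(Bt,(.515,-.1585),z,np.pi/2+.004); print(*[x.round(4).tolist() for x in rel(T,G[:3,3],G[:3,:3])])
E
```

```text
time: 16.48
eef_pos: [0.5153, -0.139, 0.0378]
tcp_rot: [0.966, -0.002, -0.004, -0.258]
contact_force: [-0.4, -0.3, -3.0]
opening: 0.74
[ 0.5155 -0.1578  0.0616] [-0.0117 -0.0612 89.8489] [-0.4131 -0.3488 -3.0272] [-0.6712  0.333   1.9095  0.4157  1.2725 -0.8665]
[-0.0006, 0.0049, 0.0071] [-0.0011, -0.0035, -0.0056]
[-0.0005, 0.0059, 0.0089] [-0.0011, -0.0035, -0.0056]
[-0.0005, 0.0064, 0.0097] [-0.0011, -0.0035, -0.0056]
```

```bash
python3 -m jog '[{"grip":0.6,"xyz":[0,0.002,0.003],"dr":[-0.001,-0.003,-0.005]},{"grip":0.6,"xyz":[0,0.004,0.006],"dr":[-0.001,-0.003,-0.005]},{"grip":0.6,"xyz":[0,0.005,0.0078],"dr":[-0.001,-0.003,-0.005]},{"grip":0.6,"xyz":[0,0.0055,0.0086],"dr":[-0.001,-0.003,-0.005]},{"grip":0.6,"xyz":[0,0.006,0.0093],"dr":[-0.001,-0.003,-0.005]},{"grip":0.6,"xyz":[0,0.0062,0.0096],"dr":[-0.001,-0.003,-0.005]},{"grip":0.6,"xyz":[0,0.0062,0.0096],"dr":[-0.001,-0.003,-0.005]}]' 60
python3 - <<'E'
from h import *
np.set_printoptions(precision=4,suppress=True)
Bt=np.load('Bt2.npy');T,s=pose();B=T@Bt;print(B[:3,3],R.from_matrix(B[:3,:3]).as_euler('xyz',degrees=True),s['contact_force'],s['qpos'])
E
```

```text
time: 17.07
eef_pos: [0.5139, -0.1388, 0.0264]
tcp_rot: [0.966, 0.002, -0.005, -0.258]
contact_force: [-1.4, 0.6, 0.9]
opening: 0.736
[ 0.5143 -0.1576  0.0502] [ 0.0714 -0.1797 90.3009] [-1.4348  0.583   0.8723] [-0.6714  0.352   1.9111  0.4153  1.2587 -0.8806]
```

```bash
python3 -m jog '[{"grip":0.3,"xyz":[0,0,0],"dr":[0,0,0]},{"grip":0,"xyz":[0,0,0],"dr":[0,0,0]},{"grip":0,"xyz":[0,0,0],"dr":[0,0,0]},{"grip":0,"xyz":[0,0,-0.004],"dr":[0,0,0]},{"grip":0,"xyz":[0,0,-0.015],"dr":[0,0,0]},{"grip":0,"xyz":[0,0,-0.035],"dr":[0,0,0]},{"grip":0,"xyz":[0,0,-0.06],"dr":[0,0,0]},{"grip":0,"xyz":[0,0,-0.08],"dr":[0,0,0]},{"grip":0,"xyz":[0,0,-0.09],"dr":[0,0,0]},{"grip":0,"xyz":[0,0,-0.09],"dr":[0,0,0]}]' 60
python3 - <<'E'
from h import *
np.set_printoptions(precision=4,suppress=True)
T,s=snap('wrist','w15');print(T[:3,3],s['qpos'],s['contact_force'])
E
```

```text
time: 17.9
eef_pos: [0.5167, -0.1865, 0.1071]
tcp_rot: [0.967, 0.002, -0.003, -0.256]
contact_force: [0.4, 0.3, -0.2]
opening: 1.003
[ 0.5167 -0.1865  0.1071] [-0.7298  0.282   1.8236  0.3783  1.415  -0.8647] [ 0.4478  0.288  -0.2157]
```

View pics/w15.png

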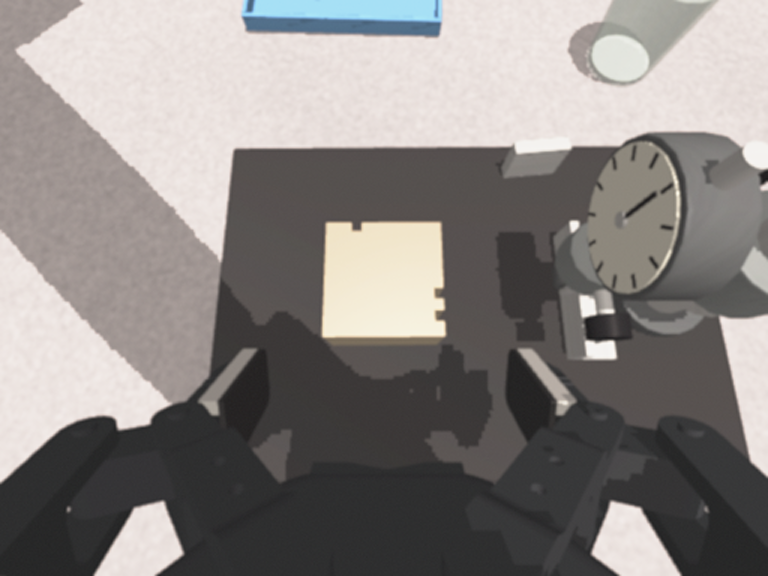

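Run:
```python
from h import *
np.set_printoptions(precision=4,suppress=True)
T=np.load('pics/w15.npy');C=cam('wrist',T)
b=back(C,uncrop([(325.5,222),(441.5,222),(446,338.5),(322,338.5)],(0,0),1.5),.09)
print(b,b.mean(0),np.linalg.norm(np.roll(b,1,0)-b,axis=1))
for i in range(4):
    d=b[(i+1)%4]-b[i];print((np.degrees(np.arctan2(d[1],d[0]))+45)%90-45)
T,s=pose()
xy=(b.mean(0)[0],b.mean(0)[1])
for r in (.09,.04,0):
    P,Rt=tgt(xy,.05,.004,retreat=r);print(P,rel(T,P,Rt))
P,Rt=tgt(xy,.05,.004,retreat=.09)
# mid waypoint, world z-rotations about block centre
for a in (66,42,18,0):
    P,Rt=tgt(xy,.06,np.radians(a)+.004,retreat=.10);print(a,*[x.round(4).tolist() for x in rel(T,P,Rt)])
```

```text
[[ 0.4821 -0.1261  0.09  ]
 [ 0.5471 -0.126   0.09  ]
 [ 0.5475 -0.1912  0.09  ]
 [ 0.4831 -0.1915  0.09  ]] [ 0.5149 -0.1587  0.09  ] [0.0654 0.065  0.0653 0.0644]
0.12137447610157892
0.31020062283920424
0.1966456962428822
0.8518877658076462
[ 0.4873 -0.1588  0.0996] (array([-0.0283, -0.02  ,  0.0182]), array([0.0083, 0.7881, 1.3598]))
[ 0.5123 -0.1587  0.0563] (array([-0.003 ,  0.0014,  0.0556]), array([0.0083, 0.7881, 1.3598]))
[ 0.5323 -0.1586  0.0217] (array([0.0173, 0.0186, 0.0855]), array([0.0083, 0.7881, 1.3598]))
66 [-0.0141, -0.0034, -0.0129] [0.005, 0.2151, 0.3605]
42 [-0.025, -0.0103, -0.0089] [0.0063, 0.4237, 0.7238]
18 [-0.0318, -0.0205, -0.003] [0.0075, 0.632, 1.0872]
0 [-0.0334, -0.0293, 0.002] [0.0083, 0.7881, 1.3598]
```

```bash
python3 -m jog '[{"grip":0,"xyz":[-0.005,-0.0011,-0.004],"dr":[0.002,0.07,0.117]},{"grip":0,"xyz":[-0.01,-0.0022,-0.008],"dr":[0.003,0.14,0.235]},{"grip":0,"xyz":[-0.0141,-0.0034,-0.012],"dr":[0.005,0.2151,0.3605]},{"grip":0,"xyz":[-0.018,-0.0055,-0.011],"dr":[0.005,0.285,0.482]},{"grip":0,"xyz":[-0.022,-0.008,-0.01],"dr":[0.006,0.354,0.603]},{"grip":0,"xyz":[-0.025,-0.0103,-0.0089],"dr":[0.0063,0.4237,0.7238]},{"grip":0,"xyz":[-0.027,-0.0137,-0.007],"dr":[0.0067,0.493,0.845]},{"grip":0,"xyz":[-0.029,-0.017,-0.005],"dr":[0.007,0.563,0.966]},{"grip":0,"xyz":[-0.0318,-0.0205,-0.003],"dr":[0.0075,0.632,1.0872]},{"grip":0,"xyz":[-0.0325,-0.024,0],"dr":[0.008,0.7,1.21]},{"grip":0,"xyz":[-0.0334,-0.0293,0.002],"dr":[0.0083,0.7881,1.3598]},{"grip":0,"xyz":[-0.0334,-0.0293,0.002],"dr":[0.0083,0.7881,1.3598]}]' 60
python3 - <<'E'
from h import *
np.set_printoptions(precision=4,suppress=True)
T,s=snap('wrist','w16');print(s['qpos'])
for r in (.05,0):
    P,Rt=tgt((.515,-.1587),.05,.004,retreat=r);print(P,rel(T,P,Rt))
E
```

```text
time: 18.95
eef_pos: [0.4799, -0.1557, 0.1149]
tcp_rot: [0.707, -0.659, 0.173, -0.19]
contact_force: [-0.3, -0.1, -0.2]
opening: 1.002
[-0.7303 -0.2827  2.3724  0.5519  0.7565  0.4206]
[ 0.5074 -0.1587  0.065 ] (array([0.0053, 0.0011, 0.0568]), array([0.0045, 0.0383, 0.0552]))
[ 0.5323 -0.1586  0.0217] (array([0.0072, 0.001 , 0.1068]), array([0.0045, 0.0383, 0.0552]))
```

View pics/w16.png

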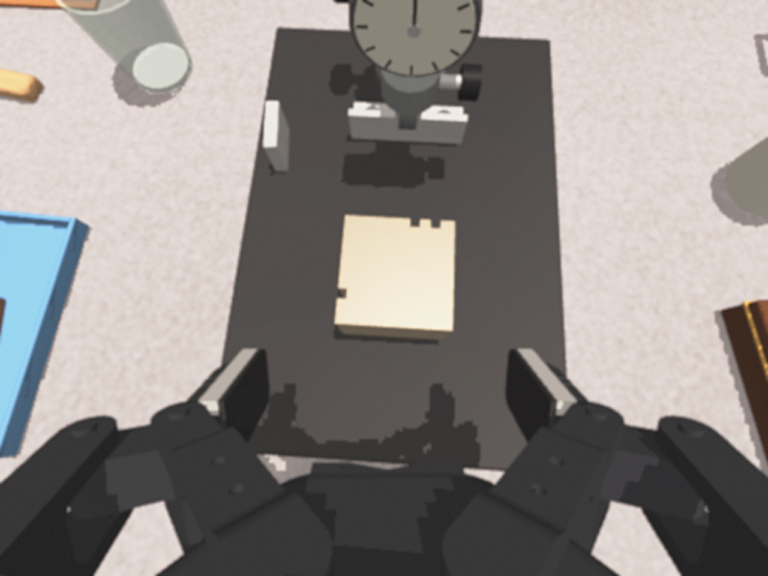

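```bash
python3 -m jog '[{"grip":0,"xyz":[0.003,0,0.02],"dr":[0.002,0.02,0.03]},{"grip":0,"xyz":[0.006,0,0.04],"dr":[0.0045,0.038,0.055]},{"grip":0,"xyz":[0.0065,-0.001,0.06],"dr":[0.0045,0.038,0.055]},{"grip":0,"xyz":[0.007,-0.001,0.08],"dr":[0.0045,0.038,0.055]},{"grip":0,"xyz":[0.007,-0.001,0.095],"dr":[0.0045,0.038,0.055]},{"grip":0,"xyz":[0.007,-0.001,0.1],"dr":[0.0045,0.038,0.055]},{"grip":0,"xyz":[0.007,-0.001,0.1],"dr":[0.0045,0.038,0.055]}]' 60
python3 - <<'E'
from h import *
np.set_printoptions(precision=4,suppress=True)
T,s=snap('wrist','w17');print(s['qpos'],s['contact_force'])
P,Rt=tgt((.515,-.1587),.05,.004,h=.030);print(P,rel(T,P,Rt))
E
```

```text
time: 19.58
eef_pos: [0.5313, -0.1592, 0.0283]
tcp_rot: [0.687, -0.679, 0.181, -0.183]
contact_force: [0.0, -0.2, 0.5]
opening: 1.001
[-0.6351  0.0099  2.3135  0.6937  0.4892  0.3573] [ 0.0089 -0.2123  0.45  ]
[ 0.5323 -0.1586  0.0257] (array([-0.0005,  0.0004,  0.0027]), array([0.0021, 0.0042, 0.0072]))
```

View pics/w17.png

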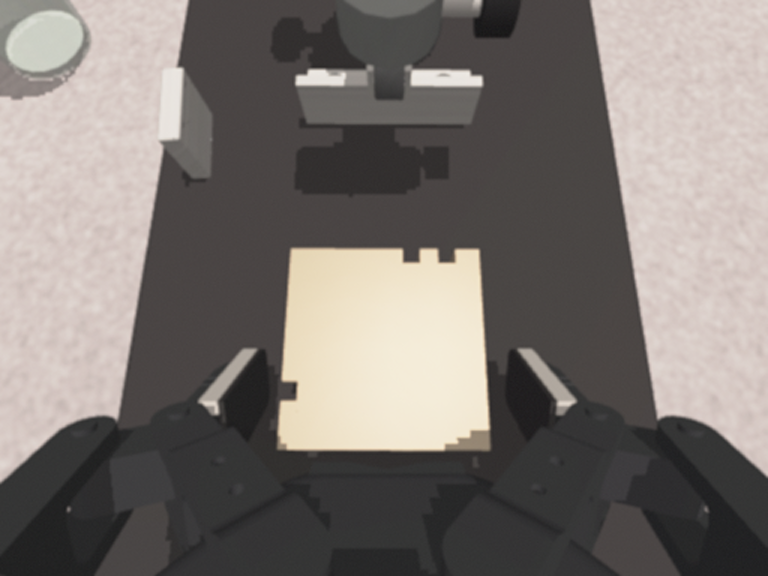

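```bash
python3 -m jog '[{"grip":0,"xyz":[0,0.0004,0.0015],"dr":[0.002,0.004,0.007]},{"grip":0.15,"xyz":[0,0.0004,0.0015],"dr":[0.002,0.004,0.007]},{"grip":0.25,"xyz":[0,0.0004,0.0015],"dr":[0.002,0.004,0.007]},{"grip":0.4,"xyz":[0,0.0004,0.0015],"dr":[0.002,0.004,0.007]},{"grip":0.6,"xyz":[0,0.0004,0.0015],"dr":[0.002,0.004,0.007]},{"grip":0.6,"xyz":[0,0.0004,0.0015],"dr":[0.002,0.004,0.007]}]' 40
python3 - <<'E'
from h import *
np.set_printoptions(precision=4,suppress=True)
T,s=snap('wrist','w18');print(s['eef_pos'],s['contact_force'],s['wrist_torque'],s['opening'])
Z=R.from_quat(s['tcp_rot']).as_matrix();print(np.degrees(np.arctan2(Z[0,0],-Z[1,0])), np.degrees(np.arcsin(Z[0,2])))
print(Z.T@[.07,0.0,0],Z.T@[0,0.01,0])
E
```

```text
time: 20.13
eef_pos: [0.5331, -0.1605, 0.0303]
tcp_rot: [0.684, -0.681, 0.185, -0.184]
contact_force: [-3.9, 1.3, 6.3]
opening: 0.746
[ 0.5331 -0.1605  0.0303] [-3.9164  1.2626  6.2616] [0.4003 0.3756 0.136 ] 0.7462431890758797
0.13724145444618918 30.286915206601613
[ 0.0002 -0.0604  0.0353] [-0.01 -0.   -0.  ]
```

View pics/w18.png

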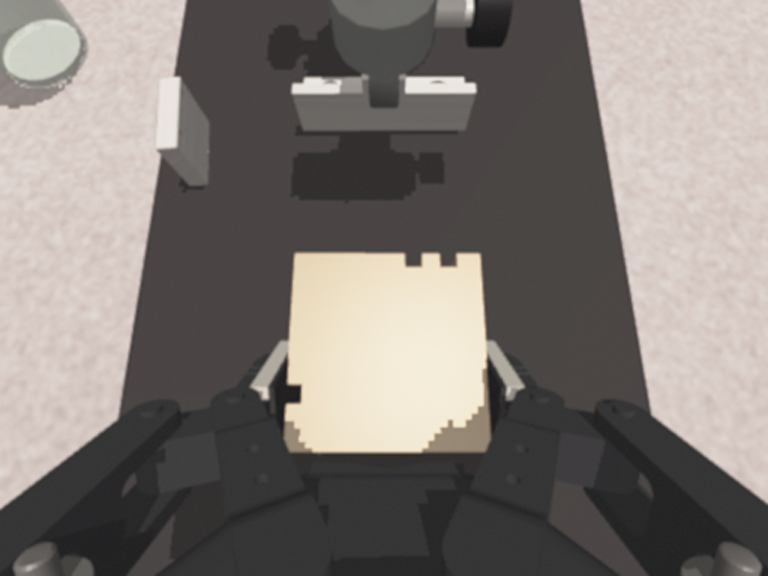

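Run:
```python
from h import *
np.set_printoptions(precision=4,suppress=True)
T=np.load('pics/w18.npy');C=cam('wrist',T)
e=back(C,uncrop([(294,252.5),(481,253)],(0,0),1.5),.09);print(e,e.mean(0),np.linalg.norm(e[0]-e[1]),np.degrees(np.arctan2(-(e[0]-e[1])[0],(e[0]-e[1])[1])))
e=back(C,uncrop([(299,131),(471,131)],(0,0),1.5),.05);print(e,e.mean(0))
e=back(C,uncrop([(291,94),(476,94)],(0,0),1.5),.075);print(e,e.mean(0))
```

```text
[[ 0.5471 -0.1279  0.09  ]
 [ 0.5471 -0.1924  0.09  ]] [ 0.5471 -0.1601  0.09  ] 0.06450576496268992 0.010339060654559723
[[ 0.6255 -0.1165  0.05  ]
 [ 0.6259 -0.2014  0.05  ]] [ 0.6257 -0.1589  0.05  ]
[[ 0.6254 -0.1183  0.075 ]
 [ 0.6258 -0.1984  0.075 ]] [ 0.6256 -0.1583  0.075 ]
```

```bash
python3 -m jog '[{"grip":0.6,"xyz":[-0.0003,-0.001,-0.0017],"dr":[0,0,0]},{"grip":0.6,"xyz":[-0.0005,-0.0036,-0.0002],"dr":[0,0,0.001]},{"grip":0.6,"xyz":[-0.0007,-0.008,0.0023],"dr":[0,0,0.002]},{"grip":0.6,"xyz":[-0.001,-0.0132,0.0053],"dr":[0,0,0.002]},{"grip":0.6,"xyz":[-0.001,-0.0184,0.0083],"dr":[0,0,0.003]},{"grip":0.6,"xyz":[-0.0015,-0.0236,0.0113],"dr":[0,0,0.003]},{"grip":0.6,"xyz":[-0.0015,-0.0288,0.0143],"dr":[0,0,0.003]},{"grip":0.6,"xyz":[-0.0015,-0.034,0.0173],"dr":[0,0,0.003]},{"grip":0.6,"xyz":[-0.0015,-0.0392,0.0203],"dr":[0,0,0.003]},{"grip":0.6,"xyz":[-0.0015,-0.0435,0.0228],"dr":[0,0,0.003]},{"grip":0.6,"xyz":[-0.0015,-0.046,0.0243],"dr":[0,0,0.003]},{"grip":0.6,"xyz":[-0.0015,-0.046,0.0243],"dr":[0,0,0.003]}]' 40
python3 - <<'E'
from h import *
np.set_printoptions(precision=4,suppress=True)
T,s=snap('wrist','w19');snap('side','s19',4,(230,110,400,260));print(s['eef_pos'],s['contact_force'],s['wrist_torque'],s['opening'])
E
```

```text
time: 21.18
eef_pos: [0.5856, -0.1589, 0.0317]
tcp_rot: [0.683, -0.683, 0.185, -0.184]
contact_force: [-0.3, 0.7, -4.0]
opening: 0.741
[ 0.5856 -0.1589  0.0317] [-0.3423  0.6886 -4.0124] [0.0001 0.4934 0.0289] 0.7408136941078078
```

View pics/w19.png

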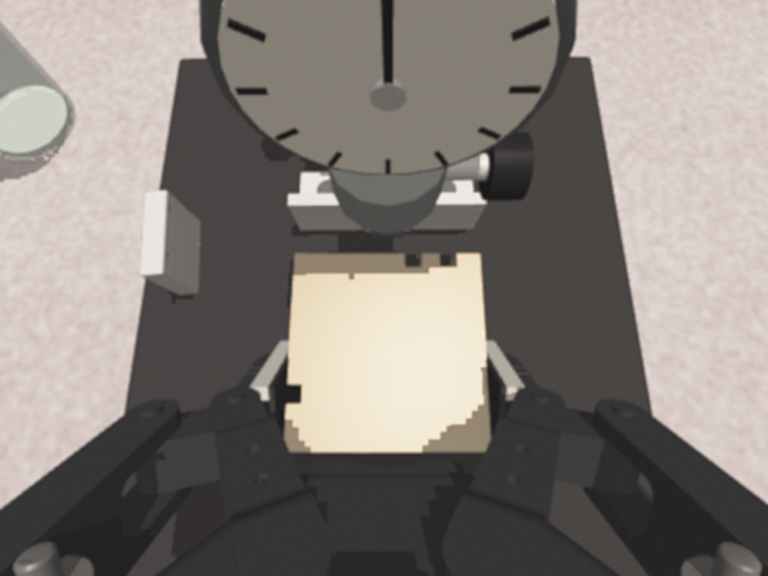

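View pics/s19.png

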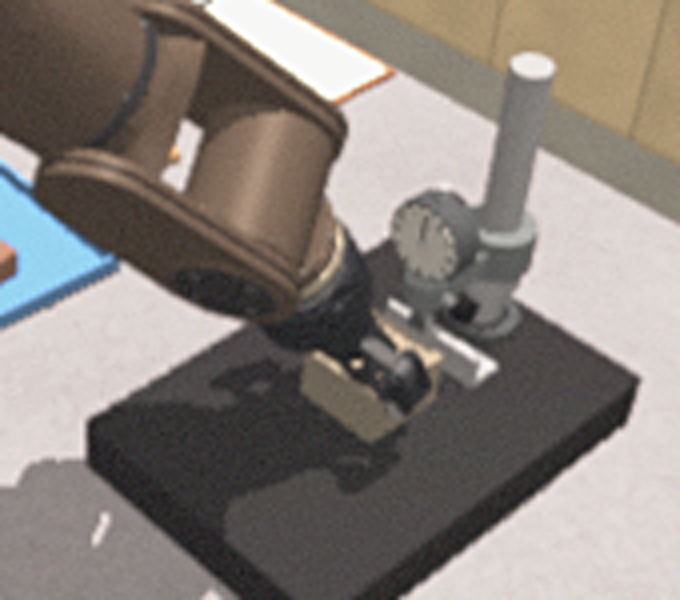

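```bash
python3 -m jog '[{"grip":0.6,"xyz":[0,0.0003,0.0005],"dr":[0,0,0]},{"grip":0.6,"xyz":[0,0.0006,0.001],"dr":[0,0,0]},{"grip":0.6,"xyz":[0,0.0008,0.0014],"dr":[0,0,0]},{"grip":0.6,"xyz":[0,0.0008,0.0014],"dr":[0,0,0]}]' 40
python3 - <<'E'
from h import *
T,s=pose();print(s['eef_pos'].round(4),s['contact_force'].round(2),s['wrist_torque'].round(2))
E
```

```text
time: 21.62
eef_pos: [0.5851, -0.159, 0.0304]
tcp_rot: [-0.682, 0.683, -0.185, 0.184]
contact_force: [-1.9, 1.5, 0.0]
opening: 0.744
[ 0.5851 -0.159   0.0304] [-1.91  1.49  0.03] [0.04 0.51 0.03]
```

```bash
python3 -m jog '[{"grip":0.6,"xyz":[0,-0.0017,0.001],"dr":[0,0,0]},{"grip":0.6,"xyz":[0,-0.0035,0.002],"dr":[0,0,0]},{"grip":0.6,"xyz":[0,-0.0052,0.003],"dr":[0,0,0]},{"grip":0.6,"xyz":[0,-0.0069,0.004],"dr":[0,0,0]},{"grip":0.6,"xyz":[0,-0.0087,0.005],"dr":[0,0,0]},{"grip":0.6,"xyz":[0,-0.0104,0.006],"dr":[0,0,0]},{"grip":0.6,"xyz":[0,-0.0121,0.007],"dr":[0,0,0]},{"grip":0.6,"xyz":[0,-0.0139,0.008],"dr":[0,0,0]},{"grip":0.6,"xyz":[0,-0.0156,0.009],"dr":[0,0,0]},{"grip":0.6,"xyz":[0,-0.0173,0.01],"dr":[0,0,0]},{"grip":0.6,"xyz":[0,-0.0191,0.011],"dr":[0,0,0]},{"grip":0.6,"xyz":[0,-0.0199,0.0115],"dr":[0,0,0]}]' 40
python3 - <<'E'
from h import *
T,s=pose();print(s['eef_pos'].round(4),s['contact_force'].round(2),s['wrist_torque'].round(2))
E
```

```text
time: 22.62
eef_pos: [0.6084, -0.159, 0.0303]
tcp_rot: [-0.683, 0.683, -0.185, 0.184]
contact_force: [-5.3, 0.2, 5.2]
opening: 0.74
[ 0.6084 -0.159   0.0303] [-5.3   0.19  5.22] [-0.15  0.57 -0.09]
```

```bash
python3 -m jog '[{"grip":0.6,"xyz":[0,-0.0007,0.0004],"dr":[0,0,0]},{"grip":0.6,"xyz":[0,-0.0014,0.0008],"dr":[0,0,0]},{"grip":0.6,"xyz":[0,-0.0021,0.0012],"dr":[0,0,0]},{"grip":0.6,"xyz":[0,-0.0026,0.0015],"dr":[0,0,0]},{"grip":0.6,"xyz":[0,-0.0026,0.0015],"dr":[0,0,0]}]' 40
python3 - <<'E'
from h import *
T,s=pose();print(s['eef_pos'].round(4),s['contact_force'].round(2),s['wrist_torque'].round(2))
E
python3 -m jog '[{"grip":0.6,"xyz":[0,-0.0005,0.0003],"dr":[0,0,0]},{"grip":0.6,"xyz":[0,-0.001,0.0006],"dr":[0,0,0]},{"grip":0.6,"xyz":[0,-0.001,0.0006],"dr":[0,0,0]}]' 40
```

```text
time: 23.03
eef_pos: [0.6112, -0.1591, 0.0303]
tcp_rot: [-0.683, 0.683, -0.185, 0.184]
contact_force: [-4.5, 0.3, 3.7]
opening: 0.74
[ 0.6112 -0.1591  0.0303] [-4.45  0.32  3.7 ] [-0.16  0.41 -0.04]
time: 23.28
eef_pos: [0.6123, -0.159, 0.0303]
tcp_rot: [-0.683, 0.683, -0.185, 0.184]
contact_force: [-3.7, -0.3, 4.7]
opening: 0.74
```

```bash
python3 -m jog '[{"grip":0.6,"xyz":[0,-0.0005,0.0003],"dr":[0,0,0]},{"grip":0.6,"xyz":[0,-0.0009,0.0005],"dr":[0,0,0]},{"grip":0.6,"xyz":[0,-0.0009,0.0005],"dr":[0,0,0]}]' 40; python3 -m jog '[{"grip":0.6,"xyz":[0,-0.0005,0.0003],"dr":[0,0,0]},{"grip":0.6,"xyz":[0,-0.0009,0.0005],"dr":[0,0,0]},{"grip":0.6,"xyz":[0,-0.0009,0.0005],"dr":[0,0,0]}]' 40
```

```text
time: 23.53
eef_pos: [0.6123, -0.159, 0.0303]
tcp_rot: [0.683, -0.682, 0.185, -0.183]
contact_force: [-14.0, -0.9, 10.8]
opening: 0.745
time: 23.78
eef_pos: [0.6123, -0.1591, 0.0302]
tcp_rot: [0.684, -0.682, 0.184, -0.183]
contact_force: [-23.0, -1.4, 17.9]
opening: 0.742
```

```bash
python3 -m jog '[{"grip":0.6,"xyz":[0,0.0006,-0.0006],"dr":[0,0,0]},{"grip":0.6,"xyz":[0,0.0009,-0.0008],"dr":[0,0,0]},{"grip":0.2,"xyz":[0,0.0009,-0.0008],"dr":[0,0,0]},{"grip":0.2,"xyz":[0,0.0009,-0.0008],"dr":[0,0,0]},{"grip":0.2,"xyz":[0,0.0009,-0.0008],"dr":[0,0,0]},{"grip":0.6,"xyz":[0,0.0009,-0.0008],"dr":[0,0,0]},{"grip":0.6,"xyz":[0,0.0009,-0.0008],"dr":[0,0,0]},{"grip":0.6,"xyz":[0,0.0009,-0.0008],"dr":[0,0,0]},{"grip":0.6,"xyz":[0,0.0003,-0.0005],"dr":[0,0,0]},{"grip":0.6,"xyz":[0,0,-0.0003],"dr":[0,0,0]},{"grip":0.6,"xyz":[0,0,-0.0003],"dr":[0,0,0]}]' 30
python3 - <<'E'
from h import *
T,s=snap('wrist','w20');print(s['eef_pos'].round(4),s['contact_force'].round(2),s['wrist_torque'].round(2),R.from_quat(s['tcp_rot']).as_matrix()[:,0].round(4))
E
```

```text
time: 24.7
eef_pos: [0.6132, -0.1589, 0.0302]
tcp_rot: [0.683, -0.682, 0.184, -0.184]
contact_force: [-9.2, -1.9, 5.9]
opening: 0.745
[ 0.6132 -0.1589  0.0302] [-9.19 -1.95  5.92] [0.02 0.76 0.07] [ 5.0e-04 -1.0e+00  1.3e-03]
```

View pics/w20.png

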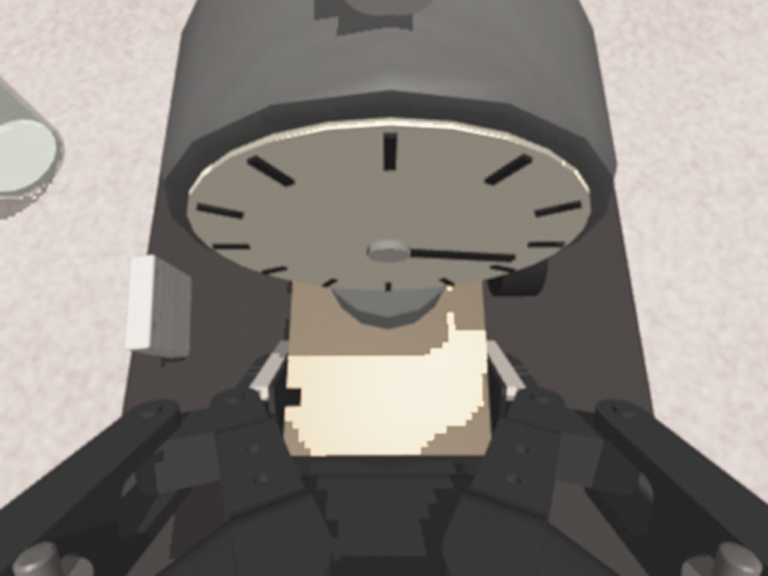

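```bash
python3 -m jog '[{"grip":0.6,"xyz":[0,0,0],"dr":[0,0,0]},{"grip":0.6,"xyz":[0,0,0],"dr":[0,0,0]},{"grip":0.6,"xyz":[0,0,0],"dr":[0,0,0]},{"grip":0.6,"xyz":[0,0,0],"dr":[0,0,0]},{"grip":0.6,"xyz":[0,0,0],"dr":[0,0,0]},{"grip":0.6,"xyz":[0,0,0],"dr":[0,0,0]},{"grip":0.6,"xyz":[0,0,0],"dr":[0,0,0]},{"grip":0.6,"xyz":[0,0,0],"dr":[0,0,0]},{"grip":0.6,"xyz":[0,0.0003,-0.0003],"dr":[0,0,0]},{"grip":0.6,"xyz":[0,0.0005,-0.0004],"dr":[0,0,0]},{"grip":0.6,"xyz":[0,0.0005,-0.0004],"dr":[0,0,0]}]' 30; python3 -m jog '[{"grip":0.3,"xyz":[0,0,0],"dr":[0,0,0]},{"grip":0.1,"xyz":[0,0,0],"dr":[0,0,0]},{"grip":0,"xyz":[0,0,0],"dr":[0,0,0]},{"grip":0,"xyz":[0,0,0],"dr":[0,0,0]},{"grip":0,"xyz":[0,0,0],"dr":[0,0,0]}]' 30
python3 - <<'E'
from h import *
T,s=snap('wrist','w21');print(s['eef_pos'].round(4),s['contact_force'].round(2),s['wrist_torque'].round(2),s['opening'])
E
```

```text
time: 25.67
eef_pos: [0.6131, -0.1589, 0.0303]
tcp_rot: [-0.683, 0.683, -0.185, 0.184]
contact_force: [-3.8, -0.7, 1.7]
opening: 0.738
time: 26.08
eef_pos: [0.6135, -0.1588, 0.0304]
tcp_rot: [-0.683, 0.683, -0.185, 0.184]
contact_force: [-0.1, 0.1, -0.6]
opening: 1.001
[ 0.6135 -0.1588  0.0304] [-0.05  0.12 -0.64] [ 0.01  0.25 -0.05] 1.0010998678869412
```

View pics/w21.png

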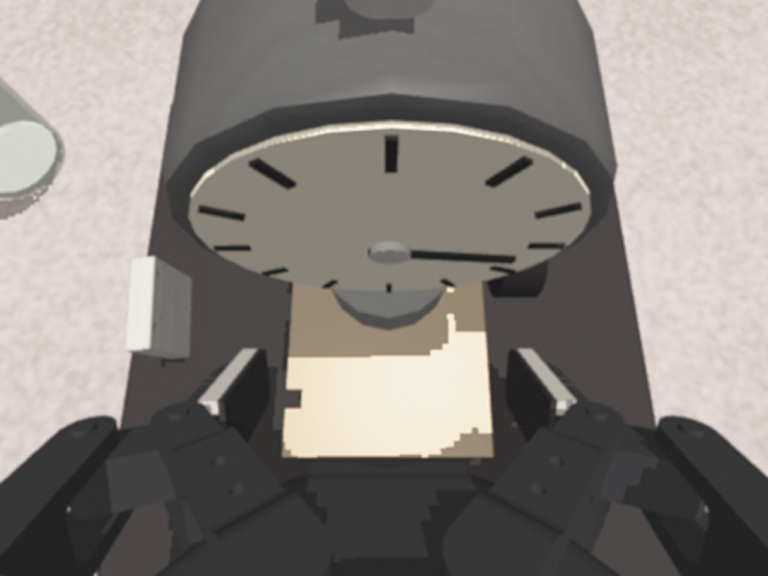

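```bash
python3 -m jog '[{"grip":0,"xyz":[0,0.002,-0.0012],"dr":[0,0,0]},{"grip":0,"xyz":[0,0.007,-0.004],"dr":[0,0,0]},{"grip":0,"xyz":[0,0.016,-0.009],"dr":[0,0,0]},{"grip":0,"xyz":[0,0.026,-0.015],"dr":[0,0,0]},{"grip":0,"xyz":[0,0.035,-0.025],"dr":[0,0,0]},{"grip":0,"xyz":[0,0.042,-0.045],"dr":[0,0,0]},{"grip":0,"xyz":[0,0.045,-0.07],"dr":[0,0,0]},{"grip":0,"xyz":[0,0.045,-0.095],"dr":[0,0,0]},{"grip":0,"xyz":[0,0.045,-0.115],"dr":[0,0,0]},{"grip":0,"xyz":[0,0.045,-0.125],"dr":[0,0,0]},{"grip":0,"xyz":[0,0.045,-0.125],"dr":[0,0,0]}]' 30
python3 - <<'E'
from h import *
T,s=snap('wrist','w22');snap('side','s22',4,(230,110,400,260));snap('scene','sc22',5,(165,190,285,310));print(s['eef_pos'].round(4),s['contact_force'].round(2),s['qpos'].round(2))
E
```

```text
time: 27.05
eef_pos: [0.5114, -0.1595, 0.1182]
tcp_rot: [-0.682, 0.682, -0.187, 0.184]
contact_force: [0.1, -0.8, -1.3]
opening: 1.0
[ 0.5114 -0.1595  0.1182] [ 0.1  -0.82 -1.29] [-0.66 -0.22  2.32  0.52  0.67  0.56]
```

View pics/w22.png

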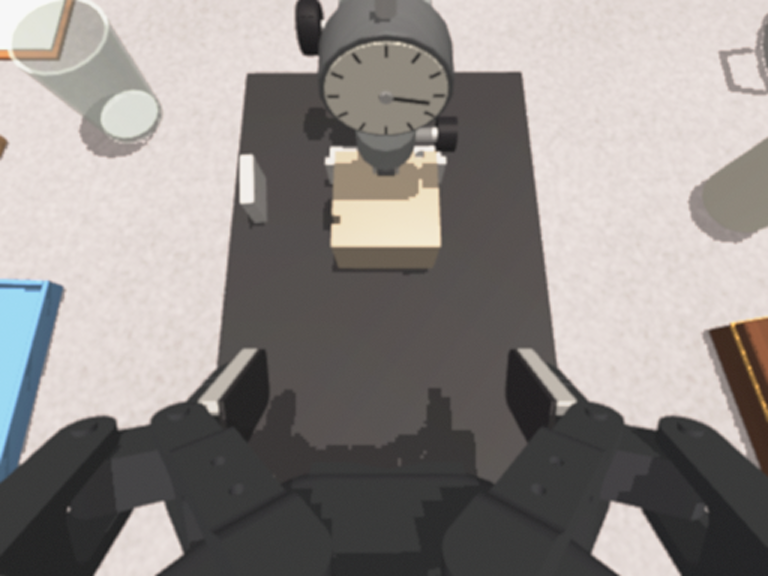

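View pics/s22.png

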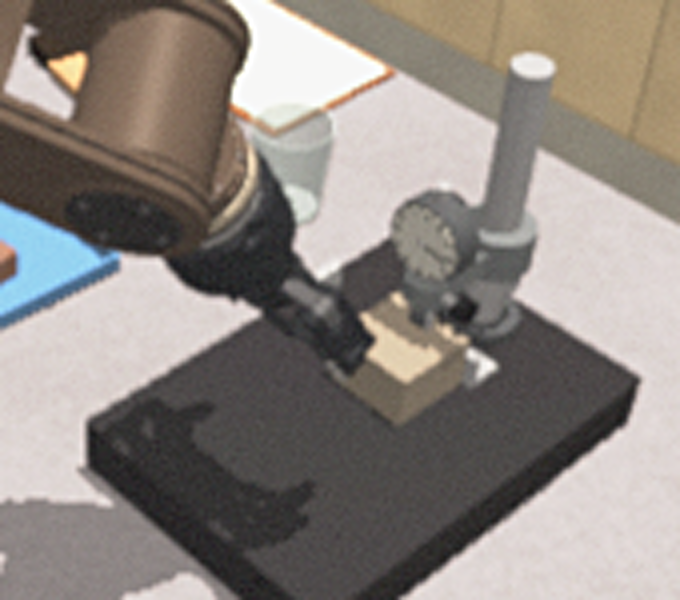

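View pics/sc22.png

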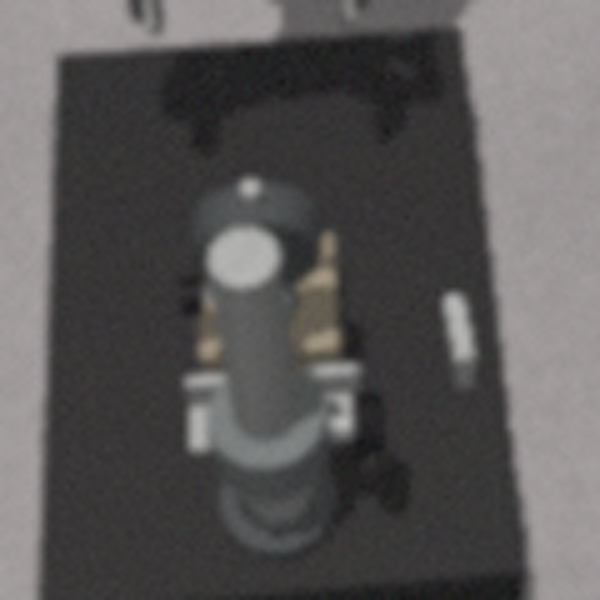

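Run:
```python
from h import *
np.set_printoptions(precision=4,suppress=True)
T=np.load('pics/w22.npy');C=cam('wrist',T)
im=cv2.imread('pics/w22_raw.png')[80:190,200:310];cv2.imwrite('pics/w22c.png',cv2.resize(im,None,fx=5.4,fy=5.4,interpolation=cv2.INTER_CUBIC))
for p,z in (([(331,247),(441,247)],.09),([(335,268),(437,270)],.05),([(326,157),(446,157)],.075)):
    e=back(C,uncrop(p,(0,0),1.5),z);d=e[0]-e[1];print(e,e.mean(0),np.linalg.norm(d),np.degrees(np.arctan2(-d[0],d[1])))
```

```text
[[ 0.5615 -0.1267  0.09  ]
 [ 0.5615 -0.1909  0.09  ]] [ 0.5615 -0.1588  0.09  ] 0.06412644146772692 -0.010279696183511629
[[ 0.5618 -0.1242  0.05  ]
 [ 0.5603 -0.1935  0.05  ]] [ 0.5611 -0.1588  0.05  ] 0.06936922713793313 -1.205366325685778
[[ 0.6312 -0.119   0.075 ]
 [ 0.6313 -0.1989  0.075 ]] [ 0.6313 -0.1589  0.075 ] 0.07988949882371431 0.056103300790259915
```

View pics/w22c.png

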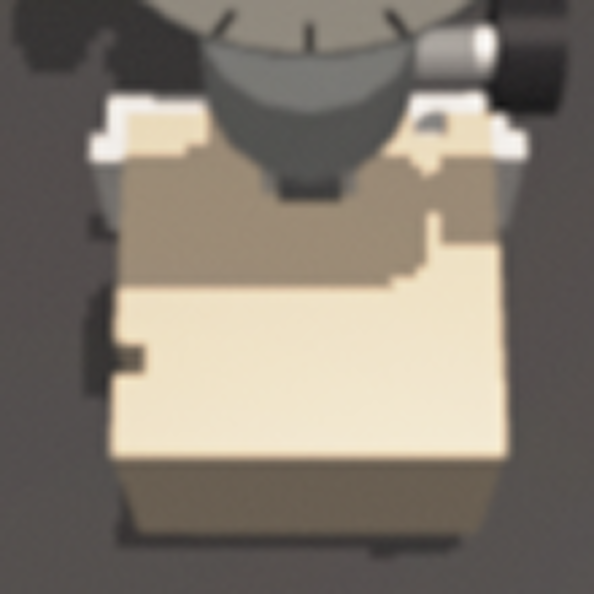

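Run:
```python
from h import *
np.set_printoptions(precision=4,suppress=True)
T=np.load('pics/w22.npy');C=cam('wrist',T)
for p,z in (([(90,160),(527,160)],.075),([(111,458.5),(508,457.5)],.09),([(140,533),(478,533)],.05),([(125,112),(492,112)],.09)):
    e=back(C,uncrop(p,(200,80),5.4),z);d=e[0]-e[1];print(e.round(4).tolist(),e.mean(0),np.linalg.norm(d),np.degrees(np.arctan2(-d[0],d[1])))
```

```text
[[0.6259, -0.1183, 0.075], [0.6259, -0.1987, 0.075]] [ 0.6259 -0.1585  0.075 ] 0.0803821549921693 0.05055278706138708
[[0.5615, -0.1264, 0.09], [0.5617, -0.1907, 0.09]] [ 0.5616 -0.1586  0.09  ] 0.06429450048955968 0.14381610121108043
[[0.562, -0.1266, 0.05], [0.562, -0.1905, 0.05]] [ 0.562  -0.1585  0.05  ] 0.06389776711032054 -0.024364392541746605
[[0.6257, -0.1266, 0.09], [0.6258, -0.1903, 0.09]] [ 0.6257 -0.1585  0.09  ] 0.06377677331460778 0.06105043952654827
```

Run:
```python
from h import *
snap('scene','scF',1.5)
```

```text
(no output)
```

View pics/scF.png

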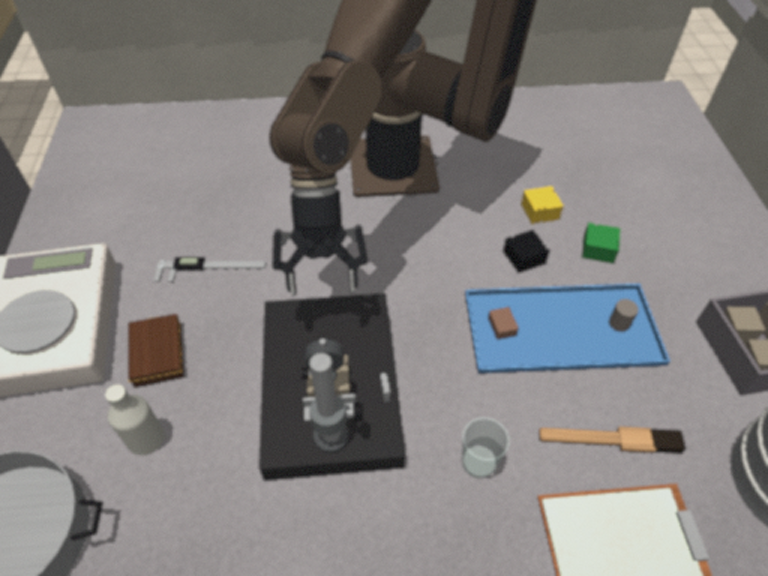

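Everything else stands where it was, and the arm is clear. I'm handing the job in.

```bash
python3 -c "
from plant import ctrl
print(ctrl.sign_off())"
```

```text
the job is handed in; nothing more can be done
None
```

The block was gauged on both sides in the order asked. It now stands flat with its two-notch side home against the stop; it is released and the arm is clear. I signed off at about 27 s of the 64 s allowed.

**One-notch side:** I slid it in until the push force jumped to about 17 N at the stop. I loosened and regripped it there so it would sit flat, then held it for over a second. The needle was steady at about 3 mm.

**Two-notch side:** I drew the block clear of the roller, turned it a quarter turn anticlockwise and slid it home. It touched the stop at about 14 N, and one further step peaked at 23 N. After another loosen and regrip I held it for about a second with the needle again at about 3 mm, then let go.

**Last checks (wrist camera, good to about 2 mm):**

| Check | Reading |
|---|---|
| Block's back edge | x = 0.6257 m |
| Stop face | x = 0.6259 m |
| Sideways offset | about 0.1 mm |
| Yaw difference | about 0.1° |

The other specimens, tools and glassware look unmoved in the last scene picture.

**What went wrong on the way:**
- **First grasp in the tray:** it failed. The fingertips are about 40–50 mm behind the stated tool point, so they slid up onto the block, pressed on it with about 28 N and turned it about 8°. I remeasured and regrasped deeper; nothing else in the tray was touched.
- **Regrip after the quarter turn:** the tool was pushed up about 3 mm with roughly 6 N, probably by fingertips touching the granite.
- **Start of the second slide:** the block was lifted about 1 mm off the granite. I set it back down before it reached the roller.

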